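# Check a contactor's contact gap with the go gauge and close the cover

### The arm

A 7-joint arm with a two-finger parallel gripper is mounted at the origin on the work surface. World frame = base frame: x ahead of the robot, y to its left, z up, the work surface at z = 0. Lengths are in m, angles in rad, forces in N, time in s.
With the tool pointing down it reaches from about 0.4 to 0.85 m from the base axis. Payload 10.4 kg.
Tool frame: the origin (TCP) lies between the finger pads; the fingertips stand tip_extent ahead of it and the grasp point (between the pads) lies 2 mm behind it (tip_extent is the distance from the TCP to the fingertips, in m); z points along the fingers, y is the direction in which the jaws open and shut (so a half turn about z gives the same grasp; the last joint's range is limited). The gripper opens to 87 mm and grips with 3 to 60 N. Pads are 19 mm wide; open, the fingers measure 117 mm over their backs; the gripper's body (75 mm by 190 mm) begins 51 mm behind the grasp point.
Start: joints at [1.093, 0.332, -0.065, 1.46, 0.022, 1.35, -0.088], TCP at [0.275, -0.561, 0.24] pointing down, gripper open.
Joint ranges: [-2.6, 2.6], [-0.5, 2.12], [-1.47, 1.34], [0.16, 2.42], [-1.27, 4.41], [0.06, 2.06], [-2.6, 2.6]. Speed limits (rad/s): [2.22, 2.22, 2.79, 2.79, 3.14, 3.14, 3.14].

### API

Orientations are given as a unit quaternion [x, y, z, w].
In Python, from bench import read_state, camera, camera_params, close_job, tip_extent gives the robot as it stands. The module is installed in compiled form; this text tells all that it offers.
- The arm moves only by the tool send_rows, never from a script. Its argument "steps" is a list of rows, each a list of 7 numbers: the turn, a rotation vector about the tool's x, y, z in degrees, then the shift along the tool's x, y, z in m, then the gripper's target within -1 to 1 (shut at 1, half-way at 0, fully open at -1). In form: [[ax, ay, az, x, y, z, jaw], ...]. A call has exactly 10 rows; each row shifts and turns the pose as measured when the row begins, along the tool's axes as they then stand; what a row does not reach is not made up. A row lasts 1/10 s, in which the tool goes at most 50 mm and 8.59 degrees, less where a joint would pass 70% of its speed; a pose out of reach is approached as far as the arm can. A call with a gripper value outside its range is refused whole. The fingers move at their own pace and stop on an object; "force" is the grip in N (left out, the last holds). Time passes only in rows, so rows that do not move let the fingers close, or fill a call up. It gives the time, the measured TCP pose, the force and the opening at its end, in the units of the state.
- read_state(): the state, without advancing time (a new reading comes with each control period).
- camera(name): name is "scene" or "top"; returns (picture, depth): 480x640x3 uint8, blue, green, red; 480x640 float32, m along the optical axis (not along the pixel's ray), 0 where there is no reading.
- camera_params(name): a dict with "camera_matrix" (3x3 intrinsics, pixels), "world_from_camera" (4x4, takes a point from camera to world coordinates). Camera axes: x right, y down, z forward; pixel columns grow to the right and rows downward; lengths in m; the calibration is good to about 2 mm. A picture is of the moment at which its call begins. camera_params takes no time and is no camera call.
- close_job(): hands the job in, once; it reports no verdict.
The state is a dict: "time": time; "joint_positions": joint angles; "joint_vel": joint speeds; "joint_torque": joint torques, N m; "ee_pos": TCP position; "eef_rot": TCP orientation; "ft_force": force on the tool from outside, world axes, zero at the start; "torque": the same for the moment, N m; "width": finger opening in m.
Only numpy, scipy, OpenCV 4.12 (cv2) and the standard library are available. Lean on these libraries where they do the work, as an engineer would, in place of code of your own. Each camera call takes 0.05 s, during which the arm holds its last target.

### The job

On the starter console, check the contact gap of the contactor pole whose arc hood has been taken off: draw the green go gauge from its wooden rack, slide its blade squarely in between the two copper contacts until the black line on the blade is level with the tips of the arcing horns, and hold it there for about a second. Then draw it out, put it back in the rack fully home, and swing the clear cover shut. Leave the red no-go gauge, the loose arc hood, the screwdriver and the oil can where they are.

Things in the scene. Friction and masses are not known exactly. Their poses are not given: they have to be found in the camera images.
- go_handle (a point): Centre of the green flat-sided handle, 16 mm thick (x), 30 wide (y), 79 long (z), of the go gauge: a straight flat tool 150 mm long, 150 g. z runs from the blade's tip to the handle; 40 mm below this point is a dark guard plate 24 x 40 x 6 mm, then the blade. At the start it stands upright in a rack slot, blade down, guard on the rack's top, this point 116 mm above the bench.
- go_tip (a point): Middle of the end of the green gauge's steel blade, 111 mm from the handle's centre along -z; same axes. The blade is 7 mm thick (x), 24 wide (y), 65 long, tapered over its last 3 mm. A thin black line runs round it 32 mm from this end. With the gauge home in the rack this end is 5 mm above the bench.
- nogo_handle (a point): Centre of the red handle of the no-go gauge: same shape, but its blade is 12 mm thick, too thick for the gap. It stands in the rack's other slot, 76 mm from the green gauge, and stays there.
- rack: Fixed pale wooden block, 70 (x) by 160 (y) by 70 mm high, origin at the centre of its underside. Two upright slots go through it at x = 0, y = -38 and +38 mm, each 15 mm (x) by 30 mm (y); a gauge stands in each with its thickness along the rack's x. Which gauge is in which slot varies.
- gap (a point): Centre of the contact gap's mouth in the open pole (left, middle or right of three, 52 mm apart), level with the tips of its two copper arcing horns. z points out of the gap, 30 degrees from vertical, leaning to the console's front; x up the slope, y left along the console. White hoods on the other poles begin 28 mm or more to the sides of it and stand 11 mm above it.
- contacts (a point): Middle of the space between the flat contact faces, 24 mm straight below the mouth; same axes. From the mouth the horns narrow like a funnel from 28 to 10 mm (along x) in 13 mm; then the two contacts, 36 mm wide (y), are 10 mm apart (x) to 35 mm below the mouth; the moulded back is 40 mm below the mouth. The blade goes in along -z, its thickness along x.
- console: Fixed grey steel sloping-desk console, 155 mm deep (x), 240 wide (y), origin at the centre of its underside, front to -x (the robot's side). Its open top slopes up at 30 degrees from 60 mm high at the front to 149 mm at the back; the three contactor poles sit side by side inside it.
- cover_edge (a point): Middle of the free edge of the cover, half-way through its thickness, 179 mm from the hinge line; z is normal to the cover's outer face (up when shut, facing away from the robot when open), x points from here to the hinge. A black grip lip 80 mm wide, 22 long, 8 thick runs on beyond this edge in the cover's plane.
- cover_hinge (a point): Middle of the cover's hinge line, on the console's rear upper edge, 149 mm above the bench; the line runs along the console's y.
- cover (a joint): Angle (rad) of the clear cover with yellow frame, 179 x 240 x 6 mm, 0.25 kg: 0 shut on the sloping top, growing as it opens, 1.57 square to the slope. Starts at 1.55 to 1.8, standing up behind the poles. A stiff hinge holds it wherever it is left; a push of 1 to 3 N at the free edge swings it shut. It shuts by swinging over and down towards the robot.
- hood: The white arc hood taken off the open pole, 76 x 48 x 42 mm, lying loose on the bench in front of the console; origin at the centre of its underside. To be left alone.
- driver: Orange-handled screwdriver, 190 mm long, lying to the right of the rack; to be left alone.
- oilcan: Red oil can, 72 mm across, 82 mm high, with a spout to 150 mm, standing on the bench to the left; origin at the centre of its underside. To be left alone.
Mind the look-alikes: they are no part of the job. What is meant by the part that bears go_handle is not blue or turquoise, and is the larger of those in its own colour.

How it is judged:
On the way, in this order (a step that is already met when the one before it is completed fails the run):
1. the green gauge is drawn clear of its rack (height (world z) of go_tip above 0.075 m), for 0.1 s.
2. the green gauge's blade stands squarely in the open pole's contact gap with its black line level with the horn tips (6 mm either way), held there for 0.7 s (x of go_tip in the frame of gap between -0.006 and 0.006 m and y of go_tip in the frame of gap between -0.01 and 0.01 m and z of go_tip in the frame of gap between -0.038 and -0.026 m and angle between the z axis of go_tip and the z axis of gap, either way round below 0.16 rad and angle between the x axis of go_tip and the x axis of gap, either way round below 0.2 rad), for 0.7 s.
3. the green gauge is back in the rack, fully home (x of go_tip in the frame of rack between -0.008 and 0.008 m and y of go_tip in the frame of rack between -0.055 and 0.055 m and height (world z) of go_tip below 0.012 m and angle between go_tip's own z axis and vertical below 0.12 rad), for 0.2 s.
4. the cover is shut (value of joint cover below 0.06 rad), for 0.2 s.
At the end, for the whole second after the job is handed in: The green gauge stands home in a rack slot (blade end within 12 mm of the bench top, upright within 0.12 rad); the cover is shut (under 0.06 rad); the red gauge has not been shifted by more than 15 mm (all of step 3 and value of joint cover below 0.06 rad and distance of nogo_handle from where it was at the start of the episode below 0.015 m); the robot touches nothing.
It fails at once if the red no-go gauge is taken or shifted by more than 15 mm (distance of nogo_handle from where it was at the start of the episode above 0.015 m).
It fails at once if the arc hood, screwdriver or oil can on the bench is shifted by more than 30 mm (distance of any of hood, driver, oilcan from where it was at the start of the episode above 0.03 m).
It also fails if it takes over 64 s, if anything falls off the work surface, if the arm or the gripper's body presses on something with over 40 N, if the wrist force passes 120 N, or if a joint passes its speed limit or range.

## Working session

There is one attempt and no reset: what is moved stays moved. The work goes in short steps, Python scripts to look and compute and a tool call to move; the robot and the scene stay as the last step left them, time stands still between calls to the robot, and variables do not carry over. Pictures are saved under pics/ and viewed, and the job is handed in when it is done.

Besides the shell and the picture viewer there is one more tool, called by a JSON object that holds its "op" and its "data", one argument or row to a line. send_rows: Moves the arm, as the interface text tells. Its arguments: {"type":"object","properties":{"steps":{"type":"array"},"force":{"type":"number"}},"required":["steps"]}

```bash
mkdir -p pics; ls; python3 - <<'E'
from bench import *
import cv2, numpy as np
s=read_state(); print(s); print(tip_extent if not callable(tip_extent) else tip_extent())
for n in("scene","top"):
    p,d=camera(n); cv2.imwrite(f"pics/{n}0.png",p); np.savez(f"{n}0.npz",p=p,d=d)
    c=camera_params(n); print(n,np.round(c["camera_matrix"],2).tolist(),np.round(c["world_from_camera"],4).tolist())
E
```

```text
pics
{'time': 0.0, 'joint_positions': array([ 1.09339387,  0.33283736, -0.06468974,  1.46092623,  0.02160714,
        1.34990564, -0.08846649]), 'joint_vel': array([-5.08266549e-04,  8.46802944e-04, -1.94837760e-04,  2.10756615e-05,
        2.61489672e-03,  4.78072838e-04,  7.76200100e-04]), 'joint_torque': array([ 7.07975323e-04, -6.23256326e+01,  2.47169228e-02, -3.89891982e+01,
       -6.15332765e-02,  3.98683408e-02,  1.31466140e-04]), 'ee_pos': array([ 0.27438381, -0.56115121,  0.23878266]), 'eef_rot': array([ 9.74250145e-01,  2.25468796e-01, -1.91973453e-04, -6.63235201e-04]), 'ft_force': array([-0.05917582,  0.76845624,  0.339909  ]), 'torque': array([-0.00068514,  0.01510329, -0.01879837]), 'width': 0.0869983123142686}
0.017
scene [[437.37, 0.0, 312.71], [0.0, 437.37, 245.48], [0.0, 0.0, 1.0]] [[0.5225, 0.5137, -0.6805, 1.2949], [0.8523, -0.2917, 0.4342, -0.5189], [0.0245, -0.8069, -0.5902, 0.7687], [0.0, 0.0, 0.0, 1.0]]
top [[493.65, 0.0, 316.26], [0.0, 493.65, 234.42], [0.0, 0.0, 1.0]] [[-0.025, -0.9986, 0.0475, 0.4307], [-0.9997, 0.0253, 0.0055, 0.0007], [-0.0067, -0.0473, -0.9989, 1.3107], [0.0, 0.0, 0.0, 1.0]]
```

View pics/scene0.png

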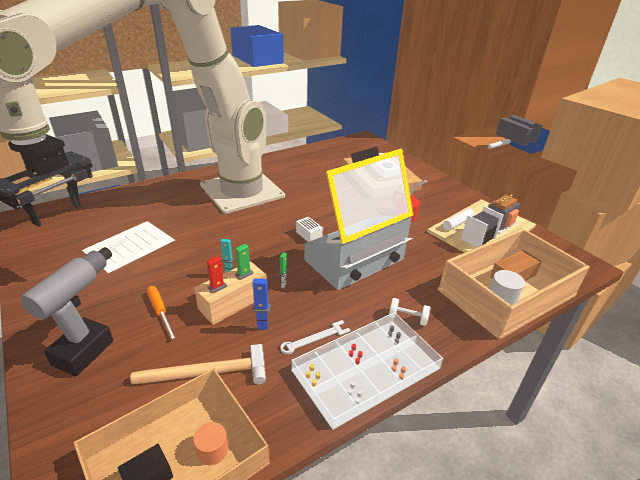

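View pics/top0.png

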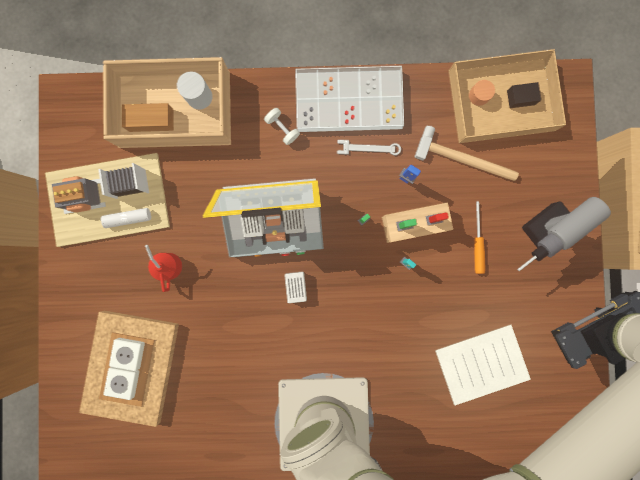

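The scene view shows the rack near (232,290) with the green and red gauges. The small green decoy is at (283,268), with blue and turquoise look-alikes beside it. The top view shows the rack near (418,222), the console near (272,222) and the hood at (296,288). I'll zoom in next.

```bash
python3 - <<'E'
import cv2, numpy as np
a=np.load("top0.npz")
cv2.imwrite("pics/top_con.png",cv2.resize(a['p'][170:265,200:330],None,fx=6,fy=6,interpolation=cv2.INTER_CUBIC))
cv2.imwrite("pics/top_rack.png",cv2.resize(a['p'][160:280,350:500],None,fx=5,fy=5,interpolation=cv2.INTER_CUBIC))
E
```

```text
(no output)
```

View pics/top_con.png

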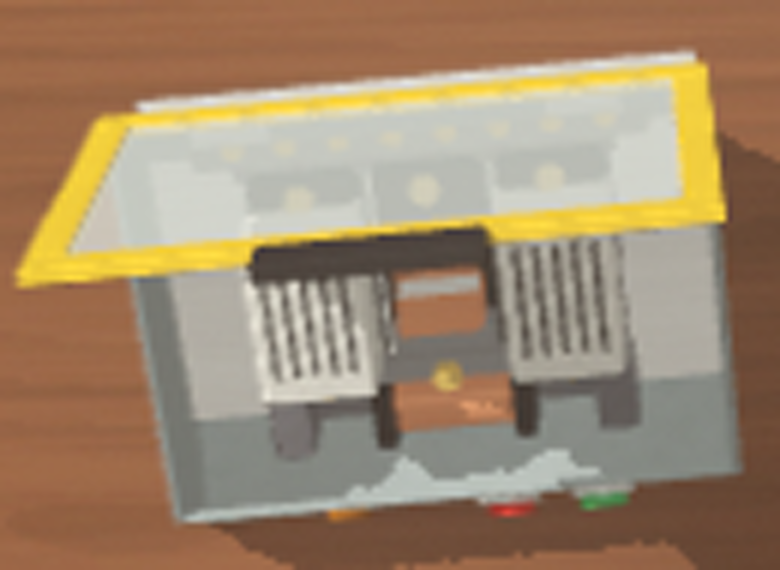

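View pics/top_rack.png

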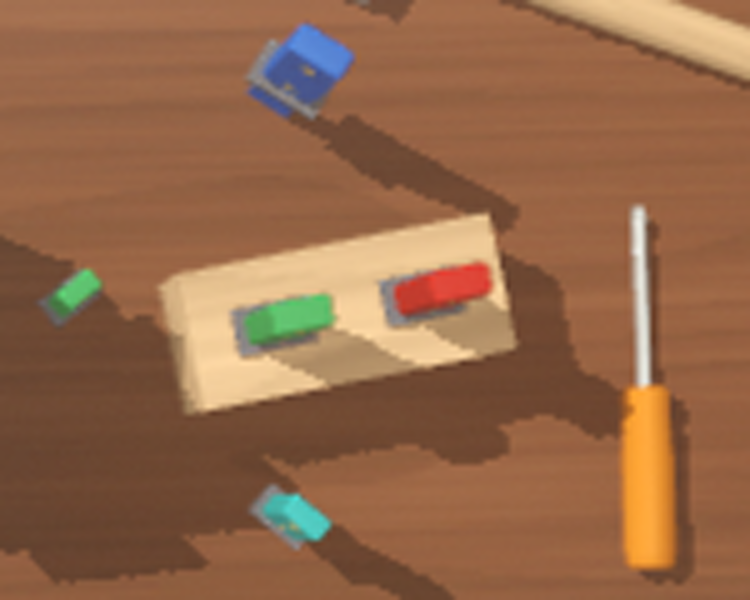

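The open pole is the middle one: bare copper between two white hoods. The green gauge is in the rack's left slot. Now I'll measure.

```bash
cat > h.py <<'E'
import cv2, numpy as np
from bench import *
from scipy.spatial.transform import Rotation as R
def cloud(d,cam):
    c=camera_params(cam);K=np.array(c["camera_matrix"]);T=np.array(c["world_from_camera"])
    v,u=np.mgrid[0:480,0:640]
    P=np.stack([(u-K[0,2])*d/K[0,0],(v-K[1,2])*d/K[1,1],d],-1)
    W=P@T[:3,:3].T+T[:3,3]; W[d<=0]=np.nan
    return W
def proj(X,cam):
    c=camera_params(cam);K=np.array(c["camera_matrix"]);T=np.linalg.inv(np.array(c["world_from_camera"]))
    p=np.atleast_2d(X)@T[:3,:3].T+T[:3,3]; q=p@K.T; return q[:,:2]/q[:,2:]
def load(n): 
    a=np.load(n+".npz"); return a['p'],a['d']
E
python3 - <<'E'
from h import *
for cam in("top","scene"):
    p,d=load(cam+"0"); W=cloud(d,cam); hsv=cv2.cvtColor(p,cv2.COLOR_BGR2HSV)
    H,S,V=[hsv[...,i].astype(int) for i in range(3)]
    print(cam,"bench z", np.nanmedian(W[250:280,350:380,2]) if cam=="top" else np.nanmedian(W[330:350,180:190,2]))
    g=(H>50)&(H<75)&(S>120)
    n,l,st,ce=cv2.connectedComponentsWithStats(g.astype(np.uint8))
    for i in range(1,n):
        if st[i,4]>15:
            q=W[l==i]; print("green",ce[i].round(),st[i,4],np.nanmin(q,0).round(4),np.nanmax(q,0).round(4),np.nanmedian(q,0).round(4))
    for nm,m in(("red",((H<5)|(H>175))&(S>180)),("blue",(H>108)&(H<125)&(S>150)),("turq",(H>82)&(H<95)&(S>120)),("yel",(H>22)&(H<32)&(S>180)),("orange",(H>10)&(H<18)&(S>200)&(V>180))):
        n,l,st,ce=cv2.connectedComponentsWithStats(m.astype(np.uint8))
        for i in range(1,n):
            if st[i,4]>40:
                q=W[l==i]; print(nm,ce[i].round(),st[i,4],np.nanmin(q,0).round(4),np.nanmax(q,0).round(4))
    # rack top
    m=(np.abs(W[...,2]-0.07)<0.006)&(H>8)&(H<25)&(S<150)&(S>60)&(V>150)
    n,l,st,ce=cv2.connectedComponentsWithStats(m.astype(np.uint8))
    for i in range(1,n):
        if st[i,4]>150:
            q=W[l==i][:,:2].astype(np.float32); r=cv2.minAreaRect(q*1000); print("rack?",ce[i].round(),st[i,4],r,np.nanmedian(W[l==i][:,2]))
E
```

```text
top bench z -0.00012374003746051798
green [365. 218.] 28 [ 0.5204 -0.1199  0.1004] [ 0.5349 -0.1035  0.1109] [ 0.5252 -0.1131  0.1064]
green [407. 223.] 88 [ 0.5003 -0.2259  0.085 ] [ 0.5163 -0.1986  0.158 ] [ 0.5074 -0.2067  0.1532]
red [438. 217.] 108 [ 0.5116 -0.3008  0.0811] [ 0.5286 -0.2734  0.1597]
red [165. 268.] 687 [0.3574 0.3645 0.0144] [0.4532 0.4357 0.0865]
turq [409. 263.] 64 [ 0.403  -0.2299  0.0671] [ 0.4225 -0.2075  0.1216]
yel [308. 199.] 264 [ 0.5314 -0.003   0.1549] [0.6121 0.0792 0.3172]
yel [218. 207.] 266 [0.5209 0.1547 0.1539] [0.5987 0.2397 0.3176]
orange [476. 255.] 90 [ 0.3836 -0.4113  0.0108] [ 0.4724 -0.4039  0.0269]
orange [482. 253.] 64 [ 0.3937 -0.4255  0.0193] [ 0.4717 -0.4188  0.0315]
rack? [418. 222.] 1371 ((514.868408203125, -251.77682495117188), (69.79490661621094, 160.9631805419922), 9.863754272460938) 0.06983253000292944
scene bench z 0.0008332227004240744
green [243. 259.] 310 [ 0.3108 -0.2318  0.0004] [ 0.5206 -0.1218  0.1576] [ 0.5149 -0.2186  0.1238]
green [283. 262.] 118 [ 0.3934 -0.1281 -0.001 ] [ 0.5394 -0.0423  0.1087] [ 0.5327 -0.1205  0
[... 672 characters left out ...]
 166 [ 0.4057 -0.2326  0.0572] [ 0.4252 -0.2109  0.1192]
turq [228. 266.] 45 [ 0.408  -0.2296  0.0158] [ 0.4206 -0.2131  0.0466]
yel [368. 194.] 1252 [ 0.2481 -0.0066  0.0199] [0.6169 0.5457 0.3162]
orange [156. 300.] 277 [ 0.3823 -0.4316 -0.001 ] [ 0.4771 -0.4045  0.0286]
rack? [520. 254.] 408 ((773.6627197265625, 433.71588134765625), (300.073974609375, 142.72193908691406), 56.66004943847656) 0.06997488068994778
rack? [229. 285.] 975 ((515.3936767578125, -253.8914794921875), (75.17315673828125, 161.1561737060547), 9.660696983337402) 0.07048701452886608
rack? [506. 296.] 474 ((909.021484375, 330.59393310546875), (354.61456298828125, 163.04669189453125), 56.267799377441406) 0.0697310423925061
```

```bash
python3 - <<'E'
from h import *
p,d=load("top0"); W=cloud(d,"top"); hsv=cv2.cvtColor(p,cv2.COLOR_BGR2HSV)
g=(W[...,2]>0.15)&(hsv[...,0]>50)&(hsv[...,0]<75)&(hsv[...,1]>120)
q=W[g&(np.arange(640)[None]>390)]; q=q[~np.isnan(q).any(1)]; print("green top",len(q),q.mean(0),cv2.minAreaRect((q[:,:2]*1000).astype(np.float32)))
# cover plane by yellow
y=(hsv[...,0]>22)&(hsv[...,0]<32)&(hsv[...,1]>170); y[:,:200]=0;y[:,330:]=0
q=W[y]; q=q[~np.isnan(q).any(1)]; q=q[(q[:,2]>.1)]
c=np.median(q,0)
for _ in range(5):
    u,s,vt=np.linalg.svd(q-q.mean(0)); n=vt[2]; r=(q-q.mean(0))@n; q=q[np.abs(r)<max(.002,2*r.std())] 
print("cover plane",q.mean(0),n,s,len(q), "yaw",np.degrees(np.arctan2(n[1],n[0])))
# pole region, z map
print(np.array2string((W[205:262:2,232:326:4,2]*1000).round(),max_line_width=250))
# corners
K=None
for (u,v,z) in((230,256.7,.06),(323.3,248.3,.06)):
    c=camera_params("top");K=np.array(c["camera_matrix"]);T=np.array(c["world_from_camera"])
    r=T[:3,:3]@np.linalg.inv(K)@[u,v,1]; print((T[:3,3]+r*(z-T[2,3])/r[2]).round(4))
E
```

```text
green top 62 [ 0.50830177 -0.21217441  0.15457133] ((508.1084289550781, -212.3582763671875), (12.916523933410645, 27.991413116455078), 10.450593948364258)
cover plane [0.56004256 0.11700469 0.25326384] [-0.90367036 -0.05981914 -0.42403012] [2.2483697  1.67480653 0.01740647] 602 yaw -176.21278788704532
[[269. 269. 272. 274. 281. 278. 281. 283. 289. 286. 289. 291. 295. 295. 305. 305. 308. 311. 314. 311. 313. 311. 314.   0.]
 [279. 285. 287. 286. 287. 292. 292. 297. 297. 307. 306. 308. 310. 312. 314. 312. 312. 315. 311. 312. 312. 311.  -5.  -1.]
 [296. 293. 299. 304. 305. 307. 309. 320. 322. 325. 323. 325. 326. 312. 315. 311. 109. 113.  45.  48.  45.  46.   2.  -2.]
 [311. 312. 313. 323. 323. 323. 325. 329. 330. 334. 331. 332. 334. 109. 112. 111. 113. 106.  46.  44.  47.  45. 112.  -2.]
 [312. 313. 315. 331. 333. 333. 335. 331. 333. 334. 335. 333. 333. 107. 103. 106. 107. 105.  43.  44.  41.  43. 108.  -2.]
 [ 50.  49.  55. 336. 335. 332. 330. 333. 333.  92.  88.  83.  55. 104. 103. 103. 105.  99.  38.  40.  40.  38. 106.   0.]
 [ 51.  43.  48. 330. 110. 106. 112. 105.  52.  63.  61.  6
[... 2119 characters left out ...]
 49.  40.   3.  -1.   0.   2.   4.]
 [ 37.   3.   2.   4.   3.   5.  64.  60.  56.  56.  41.   3.  34.  44.  42.  -3.   3.  43.  27.   2.  -1.   2.  -0.   1.]
 [ 56.  56.  56.  60.  60.  14.  44.  42.  -2.  -4.   3.   1.   4.  39.  37.   1.   5.  -2.  -1.  -1.  -1.  -2.   5.  -2.]
 [ -3.   3.  -3.  -3.   0.  -0.  -1.  -2.  -2.  -1.  -2.  -3.  -1.   4.   1.   2.   3.  -0.   3.  -2.   4.  -3.  -2.  -4.]
 [ -1.  -1.   0.   0.   4.  -3.   0.  -1.   0.   0.  -2.  -1.  -4.  -3.   3.   2.  -2.  -2.  -3.  -2.   5.   3.   4.  -1.]
 [  2.  -2.   3.   1.   2.  -1.   3.   3.   3.  -2.   2.   1.   3.   2.   2.   3.   0.   5.   3.   8.   2.   1.  -0.   1.]]
[0.4392 0.2275 0.06  ]
[ 0.4546 -0.0094  0.06  ]
```

```bash
python3 - <<'E'
import cv2, numpy as np
a=np.load("scene0.npz")
cv2.imwrite("pics/sc_con.png",cv2.resize(a['p'][140:300,270:430],None,fx=4,fy=4,interpolation=cv2.INTER_CUBIC))
a=np.load("top0.npz")
cv2.imwrite("pics/top_gap.png",cv2.resize(a['p'][200:250,240:310],None,fx=11,fy=11,interpolation=cv2.INTER_CUBIC))
E
```

```text
(no output)
```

View pics/sc_con.png

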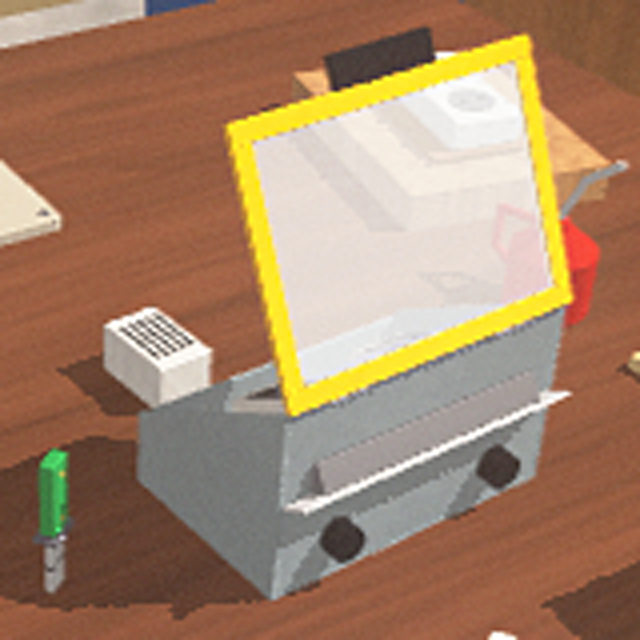

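View pics/top_gap.png

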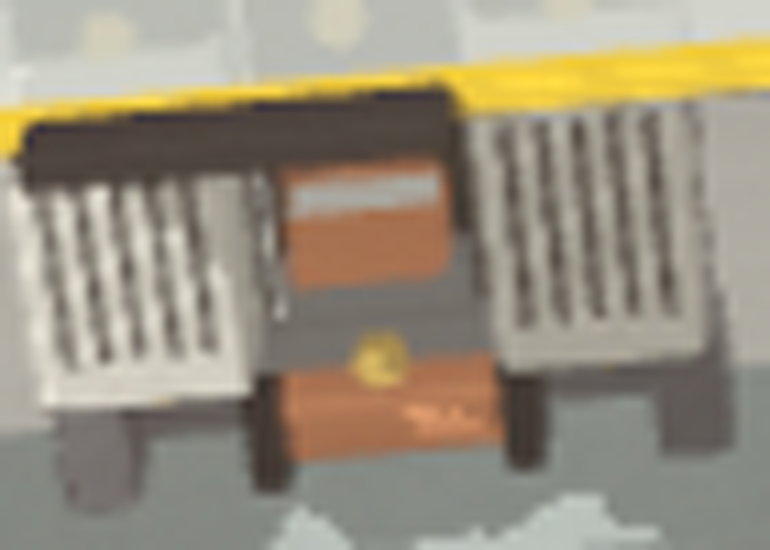

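```bash
python3 - <<'E'
from h import *
D=[];
for i in range(8):
    p,d=camera("top"); D.append(np.where(d>0,d,np.nan))
d=np.nanmedian(D,0); np.savez("top1.npz",p=p,d=d); print("std",np.nanmedian(np.nanstd(D,0)))
W=cloud(d,"top")
yaw=np.radians(3.75); ex=np.array([np.cos(yaw),np.sin(yaw),0]); ey=np.array([-np.sin(yaw),np.cos(yaw),0]); C=np.array([.5243,.1141,0])
cx=(W-C)@ex; cy=(W-C)@ey; z=W[...,2]
# slope coords: origin hinge
a=np.radians(30)
s=(cx-.0775)*np.cos(a)+(z-.149)*np.sin(a); n=-(cx-.0775)*np.sin(a)+(z-.149)*np.cos(a)
np.savez("con.npz",s=s,n=n,cy=cy,cx=cx)
u=276
for u in (270,274,278,282):
  print("u",u)
  for v in range(206,246):
    print(v,(np.array([cx[v,u],z[v,u],s[v,u],n[v,u],cy[v,u]])*1000).round(1),p[v,u])
E
```

```text
std 0.0024925335
u 270
206 [ 15.1 293.9  18.4 156.7 -14.6] [176 189 192]
207 [ 11.9 304.5  20.9 167.4 -15.4] [ 64 204 239]
208 [  8.3 318.   24.6 180.9 -16.5] [ 63 140 168]
209 [  5.7 323.5  25.1 187.  -16.8] [60 67 78]
210 [  3.3 327.7  25.1 191.8 -17. ] [63 69 78]
211 [  0.7 333.7  25.8 198.4 -17.4] [63 70 79]
212 [ -1.4 334.4  24.4 200.  -17.3] [64 72 80]
213 [ -3.4 334.2  22.6 200.9 -17.1] [64 69 78]
214 [ -5.1 331.4  19.7 199.2 -16.7] [61 70 85]
215 [ 16.1  89.6 -82.9 -20.7   5.9] [ 78 101 142]
216 [ 16.8  55.3 -99.4 -50.8   9.2] [122 140 163]
217 [ 13.3  65.2 -97.5 -40.5   8.5] [154 164 168]
218 [ 10.6  67.2 -98.8 -37.4   8.6] [155 164 170]
219 [  7.6  72.6 -98.7 -31.2   8.3] [115 138 169]
220 [  4.8  76.4 -99.3 -26.6   8.2] [ 80 113 166]
221 [   2.2   77.5 -100.9  -24.2    8.3] [ 81 114 166]
222 [  -0.3   77.5 -103.1  -23.     8.5] [ 81 114 166]
223 [  -3.    80.1 -104.2  -19.4    8.4] [ 82 115 167]
224 [  -5.6   81.2 -105.9  -17.2    8.6] [ 81 114 168]
225 [  -8.1   80.9 -108.1  -16.2    8.8] [ 85 115 164]
226 [  -8.7   56.  -121.2  -37.4   11.4] [107 113 118]
227 [ -11.2   5
[... 6727 characters left out ...]
41.9 -145.4  -39.8  -16.5] [ 82 113 167]
234 [ -31.1   41.8 -147.6  -38.5  -16.3] [ 81 116 170]
235 [ -33.7   44.1 -148.8  -35.2  -16.2] [ 91 127 184]
236 [ -36.2   41.4 -152.2  -36.3  -15.8] [ 85 119 176]
237 [ -38.7   40.6 -154.8  -35.8  -15.5] [ 83 115 171]
238 [ -41.3   40.9 -156.9  -34.3  -15.3] [ 98 137 200]
239 [ -43.7   37.9 -160.5  -35.6  -14.9] [ 85 121 178]
240 [ -46.1   33.4 -164.8  -38.3  -14.4] [ 99 118 149]
241 [ -47.5    3.6 -180.9  -63.5  -12. ] [133 140 136]
242 [ -50.1    3.4 -183.3  -62.3  -11.7] [135 141 137]
243 [ -52.7    3.  -185.8  -61.4  -11.4] [135 140 136]
244 [ -55.4    3.6 -187.8  -59.5  -11.3] [134 140 136]
245 [ -58.1    6.1 -188.9  -55.9  -11.2] [134 138 135]
```

The depth data gives the gap. The lower contact face is at s ≈ -98 mm from the hinge along the slope. Its silver pad is visible, and its horn tip is at n ≈ -15 mm. Next I'll refine the gap frame and write a row planner.

```bash
cat >> h.py <<'E'
def rot(x,y=None,z=None): return np.stack([x,y,z],1)
def plan(pts, jaw, n, cur=None):
    """from current pose to (pos,R) in n equal rows; prints rows"""
    s=read_state(); p=np.array(s["ee_pos"]); Q=R.from_quat(s["eef_rot"])
    if cur is not None: p,Q=cur
    rows=[]
    for (tp,tR),k in zip(pts,n):
        rv=(Q.inv()*tR).as_rotvec(); p0=p.copy();Q0=Q
        for i in range(1,k+1):
            pn=p0+(tp-p0)*i/k; Qn=Q0*R.from_rotvec(rv*i/k)
            r=np.degrees((Q.inv()*Qn).as_rotvec()); t=Q.inv().apply(pn-p)
            rows.append([*[float(v) for v in r.round(2)],*[float(v) for v in t.round(4)],jaw]); p,Q=pn,Qn
    print(len(rows)); print(str(rows).replace(" ",""))
def err(tp,tR):
    s=read_state(); p=np.array(s["ee_pos"]); Q=R.from_quat(s["eef_rot"])
    print("err mm",((tp-p)*1000).round(1),"rot deg",np.degrees((Q.inv()*tR).as_rotvec()).round(2),"w",round(s["width"],4),"F",np.round(s["ft_force"],1),"t",s["time"])
def downpose(jang): # tool pointing down, tool y at angle jang(deg) in world
    a=np.radians(jang); y=np.array([np.cos(a),np.sin(a),0]); z=np.array([0,0,-1.]); x=np.cross(y,z)
    return R.from_matrix(rot(x,y,z))
RK=downpose(-80.0)
E
python3 - <<'E'
from h import *
a=np.load("con.npz"); s,n,cy=a['s']*1e3,a['n']*1e3,a['cy']*1e3
m=(np.abs(cy)<13)&(s<-90)&(s>-102)&(n<-30)&(n>-46); print("face s",m.sum(),np.median(s[m]),s[m].mean())
m=(np.abs(cy)<13)&(s<-98)&(s>-112)&(n<-16)&(n>-25); A=np.polyfit(n[m],s[m],1); print("horn s at n",A, [np.polyval(A,k) for k in(-28,-15)])
for sg in(1,-1):
    m=(np.abs(cy-sg*52)<18)&(n>-12)&(n<4)&(s<-70)&(s>-130); print("hood n",m.sum(),np.median(n[m]),s[m].min(),s[m].max())
    q=(np.abs(cy-sg*52)<40)&(n>-9)&(n<2)&(s<-80)&(s>-115); print(np.percentile(cy[q],[0.5,2,50,98,99.5]))
# rim plane check
p,d=load("top1"); W=cloud(d,"top"); hsv=cv2.cvtColor(p,cv2.COLOR_BGR2HSV)
cop=(hsv[...,0]>5)&(hsv[...,0]<16)&(hsv[...,1]>110)
for v in range(219,225): 
    us=np.where(cop[v,255:295])[0]+255; print(v,us.min(),us.max(),cy[v,us.min()],cy[v,us.max()])
P=np.array([.508,-.2135,.118])
s0=read_state()
plan([(np.array([.508,-.2135,.215]),RK)],-0.38,[10])
E
```

```text
face s 28 -98.20914706767329 -98.30222917992772
horn s at n [  -0.79969102 -121.23935523] [np.float64(-98.84800679432774), np.float64(-109.24398999508858)]
hood n 289 -5.2951347873301735 -129.83719590727134 -74.72228685792567
[29.58342611 30.31319419 53.13419806 75.82481185 76.66414231]
hood n 317 -5.447178025788382 -129.98717278736527 -70.01242401961213
[-74.42789351 -73.7765836  -51.10277011 -28.22879592 -26.8892432 ]
219 273 280 0.7645180409846646 -16.59785952933304
220 266 280 18.343310969715592 -16.39482377282536
221 266 280 18.685372605523742 -16.102774356114015
222 267 280 16.031272935439542 -15.796318592618594
223 267 279 16.00482770863044 -14.124502608439863
224 267 279 16.069723793093523 -13.949200939971506
10
[[0.0,-0.0,1.61,0.0363,-0.021,0.0025,-0.38],[0.0,-0.0,1.61,0.0357,-0.022,0.0025,-0.38],[0.0,-0.0,1.61,0.035,-0.023,0.0025,-0.38],[0.0,-0.0,1.61,0.0344,-0.024,0.0025,-0.38],[0.0,-0.0,1.61,0.0337,-0.0249,0.0025,-0.38],[0.0,-0.0,1.61,0.033,-0.0259,0.0025,-0.38],[0.0,-0.0,1.61,0.0322,-0.0268,0.0025,-0.38],[0.0,-0.0,1.61,0.0315,-0.0277,0.0025,-0.38],[0.0,-0.0,1.61,0.0307,-0.0285,0.0025,-0.38],[0.0,-0.0,1.61,0.0299,-0.0294,0.0025,-0.38]]
```

{"op": "send_rows", "data": {
  "steps": [
    [0,0,1.6,0.0363,-0.021,0.0025,-0.38],
    [0,0,1.6,0.0357,-0.022,0.0025,-0.38],
    [0,0,1.6,0.035,-0.023,0.0025,-0.38],
    [0,0,1.6,0.0344,-0.024,0.0025,-0.38],
    [0,0,1.6,0.0337,-0.0249,0.0025,-0.38],
    [0,0,1.6,0.033,-0.026,0.0025,-0.38],
    [0,0,1.6,0.0322,-0.0268,0.0025,-0.38],
    [0,0,1.6,0.0315,-0.0277,0.0025,-0.38],
    [0,0,1.6,0.0307,-0.0285,0.0025,-0.38],
    [0,0,1.6,0.03,-0.0294,0.0025,-0.38]
  ],
  "force": 40
}}

```text
time: 1.5
ee_pos: [0.5144, -0.2089, 0.2137]
eef_rot: [0.997, 0.076, 0.0, 0.003]
ft_force: [0.4, 0.2, -0.2]
width: 0.06
```

```bash
python3 - <<'E'
from h import *
err(np.array([.508,-.2135,.118]),RK)
print(read_state()["joint_positions"].round(3))
plan([(np.array([.508,-.2135,.17]),RK),(np.array([.508,-.2135,.17]),RK)],-0.38,[8,2])
E
```

```text
err mm [ -6.4  -4.6 -95.7] rot deg [ 0.31  0.01 -1.34] w 0.06 F [ 0.4  0.2 -0.2] t 1.5
[ 0.581  0.212 -0.321  1.674  0.075  1.265 -1.175]
10
[[0.04,0.0,-0.17,-0.0009,0.0004,0.0055,-0.38],[0.04,0.0,-0.17,-0.0009,0.0004,0.0055,-0.38],[0.04,0.0,-0.17,-0.0009,0.0004,0.0055,-0.38],[0.04,0.0,-0.17,-0.0009,0.0004,0.0055,-0.38],[0.04,0.0,-0.17,-0.0009,0.0004,0.0055,-0.38],[0.04,0.0,-0.17,-0.0009,0.0004,0.0055,-0.38],[0.04,0.0,-0.17,-0.0009,0.0004,0.0055,-0.38],[0.04,0.0,-0.17,-0.0009,0.0004,0.0055,-0.38],[-0.0,0.0,0.0,0.0,0.0,0.0,-0.38],[-0.0,0.0,0.0,0.0,0.0,0.0,-0.38]]
```

{"op": "send_rows", "data": {
  "steps": [
    [0,0,-0.4,-0.002,0.001,0.008,-0.38],
    [0,0,-0.4,-0.002,0.001,0.008,-0.38],
    [0,0,-0.4,-0.002,0.001,0.008,-0.38],
    [0,0,-0.2,-0.001,0.0005,0.008,-0.38],
    [0,0,0,0,0,0.008,-0.38],
    [0,0,0,0,0,0,-0.38],
    [0,0,0,0,0,0,-0.38],
    [0,0,0,0,0,0,-0.38],
    [0,0,0,0,0,0,-0.38],
    [0,0,0,0,0,0,-0.38]
  ]
}}

```text
time: 2.5
ee_pos: [0.5091, -0.2114, 0.1712]
eef_rot: [0.996, 0.09, 0.001, 0.002]
ft_force: [0.1, 0.6, 0.0]
width: 0.06
```

```bash
python3 - <<'E'
from h import *
err(np.array([.508,-.2135,.118]),RK)
for c in("scene",):
    p,d=camera(c); cv2.imwrite("pics/sc2.png",cv2.resize(p[120:340,130:330],None,fx=3.5,fy=2.7))
plan([(np.array([.508,-.2135,.118]),RK)],-0.38,[6])
E
```

```text
err mm [ -1.1  -2.1 -53.2] rot deg [ 0.27 -0.07  0.34] w 0.06 F [0.1 0.6 0. ] t 2.5
6
[[0.05,-0.01,0.06,-0.0003,0.0003,0.0089,-0.38],[0.05,-0.01,0.06,-0.0003,0.0003,0.0089,-0.38],[0.05,-0.01,0.06,-0.0003,0.0003,0.0089,-0.38],[0.05,-0.01,0.06,-0.0003,0.0003,0.0089,-0.38],[0.05,-0.01,0.06,-0.0002,0.0003,0.0089,-0.38],[0.05,-0.01,0.06,-0.0002,0.0003,0.0089,-0.38]]
```

View pics/sc2.png

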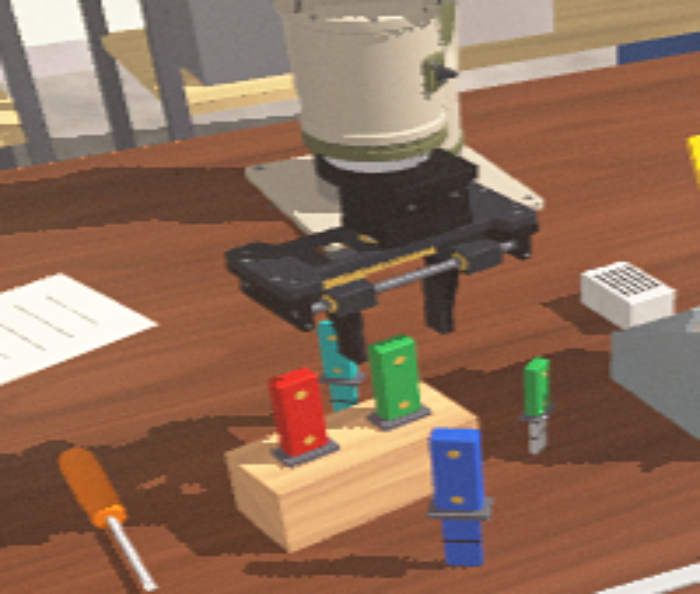

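The fingers straddle the green handle (zoomed view, handle at (395,380)) and the body stays above the red one. I'll descend and close.

{"op": "send_rows", "data": {
  "steps": [
    [0,0,0.1,-0.0003,0.0003,0.009,-0.38],
    [0,0,0.1,-0.0003,0.0003,0.009,-0.38],
    [0,0,0.1,-0.0003,0.0003,0.009,-0.38],
    [0,0,0,-0.0003,0.0003,0.009,-0.38],
    [0,0,0,0,0.0003,0.009,-0.38],
    [0,0,0,0,0.0003,0.006,-0.38],
    [0,0,0,0,0,0,-0.38],
    [0,0,0,0,0,0,1],
    [0,0,0,0,0,0,1],
    [0,0,0,0,0,0,1]
  ]
}}

```text
time: 3.55
ee_pos: [0.5081, -0.2135, 0.1151]
eef_rot: [0.996, 0.088, 0.0, 0.002]
ft_force: [0.3, -0.1, -0.1]
width: 0.044
```

```bash
python3 - <<'E'
from h import *
err(np.array([.508,-.2135,.118]),RK)
E
```

```text
err mm [-0.1 -0.   2.9] rot deg [ 0.23 -0.03  0.04] w 0.044 F [ 0.3 -0.1 -0.1] t 3.55
```

{"op": "send_rows", "data": {
  "steps": [
    [0,0,0,0,0,0,1],
    [0,0,0,0,0,0,1],
    [0,0,0,0,0,0,1],
    [0,0,0,0,0,0,1],
    [0,0,0,0,0,0,1],
    [0,0,0,0,0,0,1],
    [0,0,0,0,0,-0.005,1],
    [0,0,0,0,0,-0.01,1],
    [0,0,0,0,0,-0.01,1],
    [0,0,0,0,0,-0.01,1]
  ]
}}

```text
time: 4.55
ee_pos: [0.5075, -0.2131, 0.1523]
eef_rot: [0.996, 0.088, -0.0, 0.002]
ft_force: [0.1, 0.1, -1.4]
width: 0.0296
```

{"op": "send_rows", "data": {
  "steps": [
    [0,0,0,0,0,-0.02,1],
    [0,0,0,0,0,-0.02,1],
    [0,0,0,0,0,-0.02,1],
    [0,0,0,0,0,-0.02,1],
    [0,0,0,0,0,-0.015,1],
    [0,0,0,0,0,-0.01,1],
    [0,0,0,0,0,0,1],
    [0,0,0,0,0,0,1],
    [0,0,0,0,0,0,1],
    [0,0,0,0,0,0,1]
  ]
}}

```text
time: 5.55
ee_pos: [0.5076, -0.2124, 0.2681]
eef_rot: [0.996, 0.088, 0.002, 0.003]
ft_force: [0.1, 0.5, -1.4]
width: 0.0298
```

```bash
python3 - <<'E'
from h import *
s=read_state(); p0=s["ee_pos"]; Q=R.from_quat(s["eef_rot"]); print(p0,s["width"])
p,d=camera("scene")
np.savez("sc3.npz",p=p,d=d)
# project expected edges
q=p.copy(); S=3
u0,v0,u1,v1=180,150,330,330
q=cv2.resize(q[v0:v1,u0:u1],None,fx=S*1.2,fy=S,interpolation=cv2.INTER_CUBIC)
fx=S*1.2
for z in (.1101,.0451,.1101-.032):
    for x in(-.0035,.0035):
        for y in(-.012,.012):
            w=p0+Q.apply([x,y,z]); a=proj(w,"scene")[0]; cv2.circle(q,(int((a[0]-u0+.5)*fx),int((a[1]-v0+.5)*S)),2,(255,0,255),-1)
for x in(-.008,.008):
  for y in(-.015,.015):
    w=p0+Q.apply([x,y,-.001-.0395+.0005]); a=proj(w,"scene")[0]; cv2.circle(q,(int((a[0]-u0+.5)*fx),int((a[1]-v0+.5)*S)),2,(255,255,0),-1)
cv2.imwrite("pics/sc3.png",q)
E
```

```text
[ 0.50760753 -0.21239996  0.26810709] 0.02982449040325491
```

View pics/sc3.png

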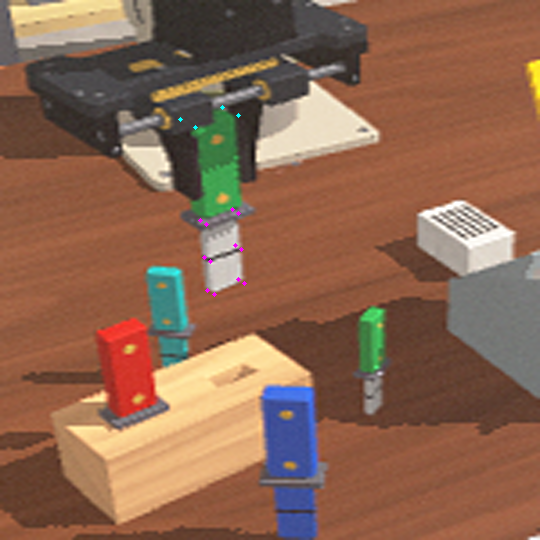

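```bash
python3 - <<'E'
from h import *
p,d=load("sc3"); p0=np.array([0.50760753,-0.21239996,0.26810709]); Q=R.from_quat(read_state()["eef_rot"])
hsv=cv2.cvtColor(p,cv2.COLOR_BGR2HSV)
sub=(slice(220,250),slice(228,256))
m=((hsv[...,1]<60)&(hsv[...,2]>110)); mm=np.zeros_like(m); mm[sub]=m[sub]
# include the black line rows by closing
mm=cv2.morphologyEx(mm.astype(np.uint8),cv2.MORPH_CLOSE,np.ones((5,3)))
def poly(off=(0,0,0)):
    P=[p0+Q.apply(np.array([x,y,z])+off) for x in(-.0035,.0035) for y in(-.012,.012) for z in(.0451,.1101)]
    h=cv2.convexHull(proj(np.array(P),"scene").astype(np.float32))
    q=np.zeros((480*8,640*8),np.uint8); cv2.fillConvexPoly(q,((h+.5)*8).round().astype(np.int32),255)
    return cv2.resize(q,(640,480),interpolation=cv2.INTER_AREA)/255.
e=poly()
for v in range(225,249):
    us=np.where(mm[v])[0]; r=e[v]; print(v, us.min() if len(us) else None, us.max()+1 if len(us) else None, (us.mean()+.5).round(2) if len(us) else None, "|", ((r*(np.arange(640)+.5)).sum()/max(r.sum(),1e-9)).round(2), r.sum().round(1))
print("shift px per 3mm: toolx",(proj(p0+Q.apply([.003,0,.1]),"scene")-proj(p0+Q.apply([0,0,.1]),"scene")),"tooly",(proj(p0+Q.apply([0,.003,.1]),"scene")-proj(p0+Q.apply([0,0,.1]),"scene")))
E
```

```text
225 236 246 241.0 | 241.24 10.9
226 236 246 241.0 | 241.32 10.9
227 236 246 241.0 | 241.43 10.9
228 236 246 241.0 | 241.49 10.8
229 236 246 241.0 | 241.57 10.9
230 236 246 241.0 | 241.65 10.8
231 236 247 241.5 | 241.73 10.8
232 236 247 241.5 | 241.83 10.8
233 236 247 241.5 | 241.89 10.8
234 236 247 241.5 | 242.0 10.8
235 237 247 242.0 | 242.08 10.8
236 237 247 242.0 | 242.14 10.7
237 237 247 242.0 | 242.25 10.7
238 237 247 242.0 | 242.33 10.7
239 229 247 240.86 | 242.41 10.7
240 230 247 240.95 | 242.49 10.7
241 230 247 240.95 | 242.56 10.6
242 237 247 242.0 | 242.65 10.6
243 237 247 242.0 | 242.72 10.6
244 237 246 241.5 | 242.72 10.4
245 237 244 240.5 | 241.88 8.5
246 238 242 240.0 | 240.79 6.1
247 None None None | 239.99 3.2
248 None None None | 239.62 0.3
shift px per 3mm: toolx [[0.72916375 0.57388709]] tooly [[-1.07478377  0.47191908]]
```

The projected pose matches the blade to about 1 px, so the grasp is straight and centred. Next is the pre-insertion pose.

```bash
cat >> h.py <<'E'
yaw=np.radians(3.75); EX=np.array([np.cos(yaw),np.sin(yaw),0]); EY=np.array([-np.sin(yaw),np.cos(yaw),0]); C=np.array([.5243,.1141,0]); A30=np.radians(30)
GZ=-np.sin(A30)*EX+np.cos(A30)*np.array([0,0,1.]); GX=np.cos(A30)*EX+np.sin(A30)*np.array([0,0,1.])
s_,n_=-.0933,-.016
GAP=C+EX*(.0775+s_*np.cos(A30)-n_*np.sin(A30))+EY*0.0; GAP[2]=.149+s_*np.sin(A30)+n_*np.cos(A30)
GR=R.from_matrix(rot(np.cross(-EY,-GZ),-EY,-GZ))
TL=.1101
def tcp_for_tip(z): return GAP+GZ*(z+TL)
def tipgap():
    s=read_state(); Q=R.from_quat(s["eef_rot"]); t=s["ee_pos"]+Q.apply([0,0,TL])-GAP
    print("tip in gap mm",(np.array([t@GX,t@EY,t@GZ])*1000).round(1),"rot err",np.degrees((Q.inv()*GR).as_rotvec()).round(2),"F",np.round(s["ft_force"],1),"T",np.round(s["torque"],2),"w",round(s["width"],4),"t",s["time"])
E
python3 - <<'E'
from h import *
print(GAP,GR.as_matrix().round(3).tolist(),tcp_for_tip(.045))
tipgap()
plan([(np.array([.44,-.15,.27]),GR)],1,[7])
plan([(tcp_for_tip(.05),GR)],1,[7],cur=(np.array([.44,-.15,.27]),GR))
E
```

```text
[0.52898977 0.11440738 0.08849359] [[0.864, 0.065, 0.499], [0.057, -0.998, 0.033], [0.5, 0.0, -0.866]] [0.45160581 0.10933537 0.22281413]
tip in gap mm [  -1.9 -325.3   81.3] rot err [-1.32 29.73  6.27] F [ 0.2  0.6 -1.6] T [ 0.03  0.02 -0.02] w 0.0298 t 5.6
7
[[-0.19,4.25,0.9,-0.0079,-0.0105,-0.0004,1],[-0.19,4.25,0.9,-0.0081,-0.0103,-0.001,1],[-0.19,4.25,0.9,-0.0081,-0.0102,-0.0016,1],[-0.19,4.25,0.9,-0.0081,-0.0101,-0.0023,1],[-0.19,4.25,0.9,-0.0081,-0.0099,-0.0029,1],[-0.19,4.25,0.9,-0.008,-0.0098,-0.0035,1],[-0.19,4.25,0.9,-0.0079,-0.0097,-0.0042,1]]
7
[[0.0,0.0,0.0,0.0002,-0.0369,0.0072,1],[0.0,0.0,0.0,0.0002,-0.0369,0.0072,1],[0.0,0.0,0.0,0.0002,-0.0369,0.0072,1],[0.0,0.0,0.0,0.0002,-0.0369,0.0072,1],[0.0,0.0,0.0,0.0002,-0.0369,0.0072,1],[0.0,0.0,0.0,0.0002,-0.0369,0.0072,1],[0.0,0.0,0.0,0.0002,-0.0369,0.0072,1]]
```

{"op": "send_rows", "data": {
  "steps": [
    [-0.2,4.25,0.9,-0.008,-0.0105,-0.0004,1],
    [-0.2,4.25,0.9,-0.008,-0.0103,-0.001,1],
    [-0.2,4.25,0.9,-0.008,-0.0102,-0.0016,1],
    [-0.2,4.25,0.9,-0.008,-0.0101,-0.0023,1],
    [-0.2,4.25,0.9,-0.008,-0.01,-0.003,1],
    [-0.2,4.25,0.9,-0.008,-0.0098,-0.0035,1],
    [-0.2,4.25,0.9,-0.008,-0.0097,-0.004,1],
    [0,0,0,0,0,0,1],
    [0,0,0,0,0,0,1],
    [0,0,0,0,0,0,1]
  ]
}}

```text
time: 6.6
ee_pos: [0.4361, -0.1472, 0.2633]
eef_rot: [0.964, 0.028, 0.264, -0.01]
ft_force: [-0.3, -0.1, -1.1]
width: 0.0295
```

```bash
python3 - <<'E'
from h import *
tipgap(); print(read_state()["joint_positions"].round(2))
plan([(tcp_for_tip(.05),GR)],1,[8])
E
```

```text
tip in gap mm [  -6.4 -255.    96.2] rot err [-0.   -0.66 -0.42] F [-0.3 -0.1 -1.1] T [-0.04  0.75  0.  ] w 0.0295 t 6.6
[ 0.67 -0.37 -0.22  2.2  -0.44  0.88 -0.86]
8
[[-0.0,-0.08,-0.05,0.0007,-0.0319,0.0058,1],[-0.0,-0.08,-0.05,0.0007,-0.0319,0.0058,1],[-0.0,-0.08,-0.05,0.0007,-0.0319,0.0058,1],[-0.0,-0.08,-0.05,0.0008,-0.0319,0.0058,1],[-0.0,-0.08,-0.05,0.0008,-0.0319,0.0058,1],[-0.0,-0.08,-0.05,0.0008,-0.0319,0.0058,1],[-0.0,-0.08,-0.05,0.0009,-0.0319,0.0058,1],[-0.0,-0.08,-0.05,0.0009,-0.0319,0.0058,1]]
```

{"op": "send_rows", "data": {
  "steps": [
    [0,-0.1,0,0.0007,-0.032,0.004,1],
    [0,-0.1,0,0.0007,-0.032,0.004,1],
    [0,-0.1,0,0.0007,-0.032,0.004,1],
    [0,-0.1,0,0.0008,-0.032,0.006,1],
    [0,-0.1,0,0.0008,-0.032,0.006,1],
    [0,-0.1,0,0.0008,-0.032,0.006,1],
    [0,-0.1,0,0.0009,-0.032,0.006,1],
    [0,0,0,0.0009,-0.022,0.006,1],
    [0,0,0,0,0,0,1],
    [0,0,0,0,0,0,1]
  ]
}}

```text
time: 7.6
ee_pos: [0.4546, 0.114, 0.2339]
eef_rot: [0.966, 0.032, 0.256, -0.013]
ft_force: [0.2, -1.2, -0.7]
width: 0.03
```

```bash
python3 - <<'E'
from h import *
tipgap(); print(read_state()["joint_positions"].round(2))
for c,(v0,v1,u0,u1) in {"scene":(130,290,250,450),"top":(150,270,200,360)}.items():
    p,d=camera(c); np.savez(c+"4.npz",p=p,d=d); cv2.imwrite(f"pics/{c}4.png",cv2.resize(p[v0:v1,u0:u1],None,fx=3.5,fy=3.5,interpolation=cv2.INTER_CUBIC))
plan([(tcp_for_tip(.05),GR)],1,[5])
E
```

```text
tip in gap mm [ 7.8  5.4 53. ] rot err [-0.48  0.28 -0.1 ] F [ 0.2 -1.2 -0.7] T [-0.08  0.77 -0.01] w 0.03 t 7.6
[ 0.56 -0.47 -0.79  2.22 -0.35  0.76 -1.58]
5
[[-0.09,0.05,-0.04,-0.0016,0.0007,0.0006,1],[-0.09,0.05,-0.04,-0.0016,0.0007,0.0006,1],[-0.09,0.05,-0.04,-0.0016,0.0007,0.0006,1],[-0.09,0.05,-0.04,-0.0017,0.0007,0.0006,1],[-0.09,0.05,-0.04,-0.0017,0.0007,0.0006,1]]
```

View pics/scene4.png

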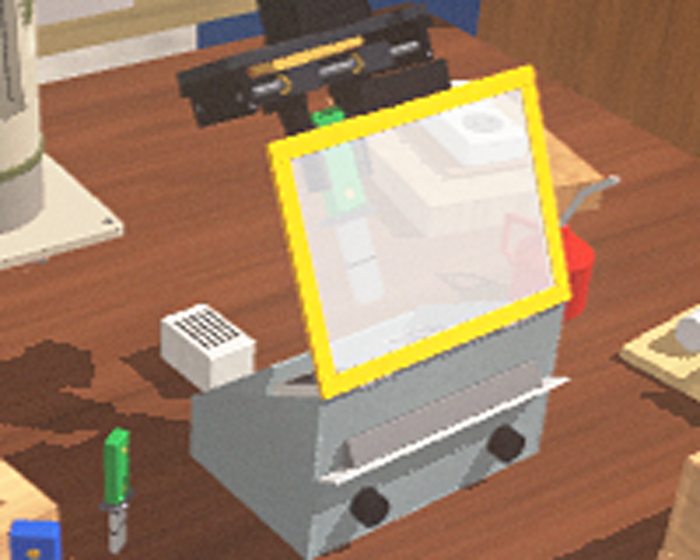

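View pics/top4.png

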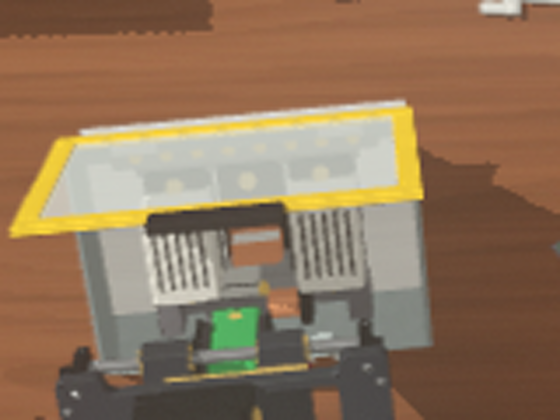

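{"op": "send_rows", "data": {
  "steps": [
    [0,0,0,-0.002,0.001,0,1],
    [-0.2,0.1,0,-0.002,0.001,0,1],
    [-0.2,0.1,0,-0.002,0.001,0.002,1],
    [0,0,0,-0.001,0.001,0.006,1],
    [0,0,0,-0.0005,0.001,0.008,1],
    [0,0,0,0,0,0.008,1],
    [0,0,0,0,0,0.006,1],
    [0,0,0,0,0,0,1],
    [0,0,0,0,0,0,1],
    [0,0,0,0,0,0,1]
  ]
}}

```text
time: 8.7
ee_pos: [0.464, 0.1058, 0.2008]
eef_rot: [0.966, 0.028, 0.257, -0.009]
ft_force: [-0.3, 0.1, -1.2]
width: 0.0298
```

```bash
python3 - <<'E'
from h import *
tipgap(); print(read_state()["joint_positions"].round(2))
plan([(tcp_for_tip(.01),GR)],1,[4])
E
```

```text
tip in gap mm [-0.8 -4.3 19.9] rot err [ 0.    0.15 -0.44] F [-0.3  0.1 -1.2] T [-0.04  0.74 -0.02] w 0.0298 t 8.7
[ 0.58 -0.4  -0.83  2.26 -0.3   0.66 -1.61]
4
[[0.0,0.04,-0.11,0.0001,-0.0011,0.0025,1],[0.0,0.04,-0.11,0.0001,-0.0011,0.0025,1],[0.0,0.04,-0.11,0.0001,-0.0011,0.0025,1],[0.0,0.04,-0.11,0.0001,-0.0011,0.0025,1]]
```

{"op": "send_rows", "data": {
  "steps": [
    [0,0,-0.2,0.0002,-0.001,0.002,1],
    [0,0,-0.2,0.0002,-0.001,0.003,1],
    [0,0,0,0.0002,-0.001,0.003,1],
    [0,0,0,0,-0.0008,0.003,1],
    [0,0,0,0,0,0.003,1],
    [0,0,0,0,0,0.003,1],
    [0,0,0,0,0,0.002,1],
    [0,0,0,0,0,0,1],
    [0,0,0,0,0,0,1],
    [0,0,0,0,0,0,1]
  ]
}}

```text
time: 9.7
ee_pos: [0.4748, 0.1108, 0.1838]
eef_rot: [0.966, 0.032, 0.258, -0.008]
ft_force: [0.4, 0.2, -1.5]
width: 0.0299
```

```bash
python3 - <<'E'
from h import *
tipgap(); s=read_state(); print(s["joint_positions"].round(2))
Q=R.from_quat(s["eef_rot"]);p0=s["ee_pos"]
D=[]
for i in range(2):
    p,d=camera("top")
q=cv2.resize(p[190:260,235:315],None,fx=8,fy=8,interpolation=cv2.INTER_CUBIC)
def mark(im,X,cam,u0,v0,f,col):
    a=proj(X,cam)[0]; cv2.circle(im,(int((a[0]-u0+.5)*f),int((a[1]-v0+.5)*f)),3,col,-1)
for y in(-.018,.018):
    mark(q,GAP-GX*.014+EY*y,"top",235,190,8,(255,0,255)); mark(q,GAP-GX*.005+EY*y-GZ*.013,"top",235,190,8,(255,0,255)); mark(q,GAP-GX*.005+EY*y-GZ*.035,"top",235,190,8,(255,0,255))
for y in(-.015,.015):
    for x in(-.008,.008): mark(q,p0+Q.apply([x,y,-.0405]),"top",235,190,8,(255,255,0))
    mark(q,p0+Q.apply([.0035,y*.8,TL]),"top",235,190,8,(255,255,255))
cv2.imwrite("pics/top5.png",q)
E
```

```text
tip in gap mm [ 0.5 -0.  -0.4] rot err [0.   0.1  0.01] F [ 0.4  0.2 -1.5] T [-0.02  0.77  0.  ] w 0.0299 t 9.7
[ 0.63 -0.35 -0.9   2.26 -0.26  0.6  -1.65]
```

View pics/top5.png

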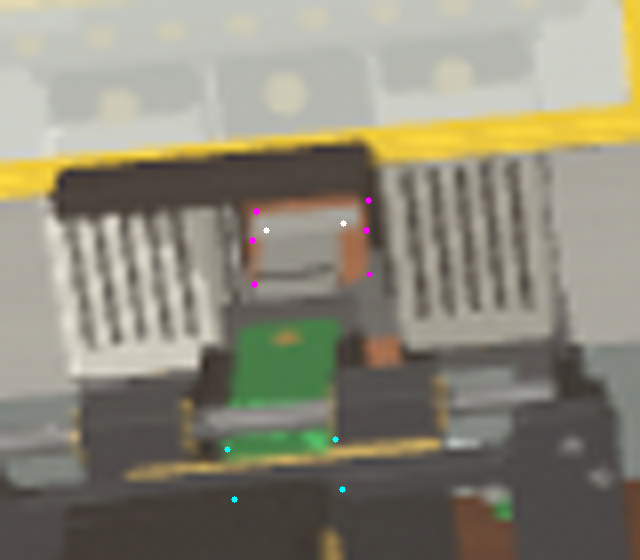

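The top view shows the blade (line at zoomed (295,272)) centred over the copper. The expected tip marks are within the contact width, so I'll insert.

{"op": "send_rows", "data": {
  "steps": [
    [0,0,0,0,0,0.002,1],
    [0,0,0,0,0,0.002,1],
    [0,0,0,0,0,0.002,1],
    [0,0,0,0,0,0.002,1],
    [0,0,0,0,0,0.002,1],
    [0,0,0,0,0,0.002,1],
    [0,0,0,0,0,0.002,1],
    [0,0,0,0,0,0.002,1],
    [0,0,0,0,0,0,1],
    [0,0,0,0,0,0,1]
  ]
}}

```text
time: 10.8
ee_pos: [0.4836, 0.1114, 0.1688]
eef_rot: [0.966, 0.032, 0.258, -0.008]
ft_force: [0.0, 0.0, -1.6]
width: 0.03
```

```bash
python3 - <<'E'
from h import *
tipgap()
E
```

```text
tip in gap mm [  0.6   0.  -17.8] rot err [-0.    0.08  0.01] F [ 0.   0.  -1.6] T [-0.01  0.77 -0.03] w 0.03 t 10.8
```

{"op": "send_rows", "data": {
  "steps": [
    [0,0,0,0,0,0.002,1],
    [0,0,0,0,0,0.002,1],
    [0,0,0,0,0,0.002,1],
    [0,0,0,0,0,0.002,1],
    [0,0,0,0,0,0.002,1],
    [0,0,0,0,0,0.002,1],
    [0,0,0,0,0,0.0015,1],
    [0,0,0,0,0,0,1],
    [0,0,0,0,0,0,1],
    [0,0,0,0,0,0,1]
  ]
}}

```text
time: 11.8
ee_pos: [0.4909, 0.1119, 0.1561]
eef_rot: [0.966, 0.032, 0.258, -0.009]
ft_force: [-0.0, 0.9, -2.0]
width: 0.0301
```

```bash
python3 - <<'E'
from h import *
tipgap(); s=read_state()
p,d=camera("top")
q=cv2.resize(p[190:260,235:315],None,fx=8,fy=8,interpolation=cv2.INTER_CUBIC)
cv2.imwrite("pics/top6.png",q)
E
```

```text
tip in gap mm [  0.6  -0.  -32.5] rot err [-0.01  0.07  0.  ] F [-0.   0.9 -2. ] T [-0.02  0.76 -0.02] w 0.0301 t 11.8
```

View pics/top6.png

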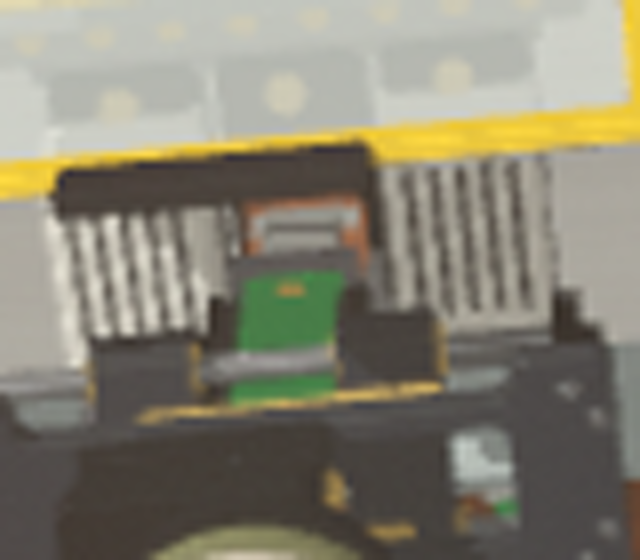

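```bash
python3 - <<'E'
from h import *
for z in(-.006,0,.006): print(z,proj(GAP+GX*.0035+GZ*z,"top").round(2))
for y in(-.018,.018): print(proj(GAP-GX*.014+EY*y,"top").round(2))
E
```

```text
-0.006 [[272.71 217.07]]
0 [[272.61 218.1 ]]
0.006 [[272.52 219.14]]
[[280.64 223.76]]
[[266.29 225.06]]
```

{"op": "send_rows", "data": {
  "steps": [
    [0,0,0,0,0,0,1],
    [0,0,0,0,0,0,1],
    [0,0,0,0,0,0,1],
    [0,0,0,0,0,0,1],
    [0,0,0,0,0,0,1],
    [0,0,0,0,0,0,1],
    [0,0,0,0,0,0,1],
    [0,0,0,0,0,0,1],
    [0,0,0,0,0,0,1],
    [0,0,0,0,0,0,1]
  ]
}}

```text
time: 12.85
ee_pos: [0.491, 0.112, 0.1563]
eef_rot: [0.966, 0.032, 0.258, -0.008]
ft_force: [0.2, 0.3, -1.3]
width: 0.0295
```

```bash
python3 - <<'E'
from h import *
tipgap()
E
```

```text
tip in gap mm [  0.9   0.1 -32.3] rot err [0.   0.04 0.02] F [ 0.2  0.3 -1.3] T [-0.05  0.75  0.04] w 0.0295 t 12.85
```

I held it for over 1 s. The line was seen at v=218.25 against 218.1 expected, and there was no contact force. Withdrawing now.

{"op": "send_rows", "data": {
  "steps": [
    [0,0,0,0,0,-0.004,1],
    [0,0,0,0,0,-0.006,1],
    [0,0,0,0,0,-0.008,1],
    [0,0,0,0,0,-0.01,1],
    [0,0,0,0,0,-0.01,1],
    [0,0,0,0,0,-0.012,1],
    [0,0,0,0,0,-0.012,1],
    [0,0,0,0,0,-0.012,1],
    [0,0,0,0,0,-0.008,1],
    [0,0,0,0,0,0,1]
  ]
}}

```text
time: 13.85
ee_pos: [0.4468, 0.1107, 0.2347]
eef_rot: [0.965, 0.033, 0.26, -0.011]
ft_force: [0.4, 0.5, -1.9]
width: 0.0298
```

```bash
python3 - <<'E'
from h import *
tipgap(); print(read_state()["joint_positions"].round(2))
plan([(np.array([.44,-.14,.27]),GR)],1,[9])
E
```

```text
tip in gap mm [ 2.2  2.2 57.6] rot err [-0.28 -0.19  0.06] F [ 0.4  0.5 -1.9] T [-0.04  0.74  0.  ] w 0.0298 t 13.85
[ 0.48 -0.48 -0.73  2.24 -0.31  0.76 -1.6 ]
9
[[-0.03,-0.02,0.01,-0.0003,0.0277,-0.0048,1],[-0.03,-0.02,0.01,-0.0003,0.0277,-0.0048,1],[-0.03,-0.02,0.01,-0.0003,0.0277,-0.0048,1],[-0.03,-0.02,0.01,-0.0003,0.0277,-0.0048,1],[-0.03,-0.02,0.01,-0.0003,0.0277,-0.0048,1],[-0.03,-0.02,0.01,-0.0003,0.0277,-0.0047,1],[-0.03,-0.02,0.01,-0.0003,0.0277,-0.0047,1],[-0.03,-0.02,0.01,-0.0003,0.0277,-0.0047,1],[-0.03,-0.02,0.01,-0.0003,0.0277,-0.0047,1]]
```

{"op": "send_rows", "data": {
  "steps": [
    [0,0,0,0.003,0.02,0,1],
    [0,0,0,0.003,0.028,0,1],
    [0,0,0,0.002,0.028,-0.001,1],
    [0,0,0,0.001,0.028,-0.002,1],
    [0,0,0,0,0.028,-0.003,1],
    [0,0,0,0,0.028,-0.004,1],
    [0,0,0,0,0.028,-0.004,1],
    [0,0,0,0,0.028,-0.004,1],
    [0,0,0,0,0.02,-0.004,1],
    [0,0,0,0,0.01,0,1]
  ]
}}

```text
time: 14.85
ee_pos: [0.4615, -0.1415, 0.2579]
eef_rot: [0.964, 0.036, 0.262, -0.012]
ft_force: [0.0, -0.4, -1.9]
width: 0.0298
```

```bash
python3 - <<'E'
from h import *
tipgap(); s=read_state(); print(s["ee_pos"],s["joint_positions"].round(2))
# slot position: rack frame
c=np.array([.515,-.252]); a=np.radians(9.95); print("slot L",c+.038*np.array([-np.sin(a),np.cos(a)]))
plan([(np.array([.508,-.2135,.262]),RK)],1,[7])
E
```

```text
tip in gap mm [  12.7 -249.9   78.7] rot err [-0.56 -0.43  0.4 ] F [ 0.  -0.4 -1.9] T [-0.03  0.75  0.04] w 0.0298 t 14.85
[ 0.46151738 -0.14150722  0.2579205 ] [ 0.51 -0.31 -0.13  2.17 -0.37  0.83 -0.93]
slot L [ 0.50843403 -0.21457156]
7
[[0.17,-4.35,-0.8,0.0054,0.0108,0.0024,1],[0.17,-4.35,-0.8,0.0054,0.0108,0.002,1],[0.17,-4.35,-0.8,0.0054,0.0109,0.0015,1],[0.17,-4.35,-0.8,0.0053,0.011,0.0011,1],[0.17,-4.35,-0.8,0.0052,0.0111,0.0007,1],[0.17,-4.35,-0.8,0.0051,0.0111,0.0002,1],[0.17,-4.35,-0.8,0.0049,0.0112,-0.0002,1]]
```

{"op": "send_rows", "data": {
  "steps": [
    [0.2,-4.35,-0.8,0.0054,0.0108,0.0024,1],
    [0.2,-4.35,-0.8,0.0054,0.0108,0.002,1],
    [0.2,-4.35,-0.8,0.0054,0.011,0.0015,1],
    [0.2,-4.35,-0.8,0.0053,0.011,0.001,1],
    [0.2,-4.35,-0.8,0.0052,0.011,0.0007,1],
    [0.2,-4.35,-0.8,0.005,0.011,0,1],
    [0.2,-4.3,-0.8,0.005,0.011,0,1],
    [0,0,0,0,0,0,1],
    [0,0,0,0,0,0,1],
    [0,0,0,0,0,0,1]
  ]
}}

```text
time: 15.85
ee_pos: [0.5109, -0.2117, 0.2568]
eef_rot: [0.996, 0.091, -0.01, -0.004]
ft_force: [-0.5, -0.1, -1.3]
width: 0.0299
```

```bash
python3 - <<'E'
from h import *
T=np.array([.508,-.2135,.2]); err(T,RK)
plan([(T,RK)],1,[7])
E
```

```text
err mm [ -2.9  -1.8 -56.8] rot deg [-0.59  1.07  0.41] w 0.0299 F [-0.5 -0.1 -1.3] t 15.85
7
[[-0.08,0.15,0.06,-0.0003,0.0003,0.0081,1],[-0.08,0.15,0.06,-0.0003,0.0002,0.0081,1],[-0.08,0.15,0.06,-0.0003,0.0002,0.0081,1],[-0.08,0.15,0.06,-0.0004,0.0002,0.0081,1],[-0.08,0.15,0.06,-0.0004,0.0002,0.0081,1],[-0.08,0.15,0.06,-0.0004,0.0002,0.0081,1],[-0.08,0.15,0.06,-0.0004,0.0002,0.0081,1]]
```

{"op": "send_rows", "data": {
  "steps": [
    [-0.2,0.3,0.1,-0.0008,0.0005,0.008,1],
    [-0.2,0.3,0.1,-0.0008,0.0004,0.008,1],
    [-0.2,0.3,0.1,-0.0004,0.0003,0.008,1],
    [0,0.2,0.1,-0.0004,0.0003,0.008,1],
    [0,0,0,0,0,0.008,1],
    [0,0,0,0,0,0.008,1],
    [0,0,0,0,0,0.006,1],
    [0,0,0,0,0,0,1],
    [0,0,0,0,0,0,1],
    [0,0,0,0,0,0,1]
  ]
}}

```text
time: 16.85
ee_pos: [0.5064, -0.2131, 0.1984]
eef_rot: [0.996, 0.086, 0.002, 0.001]
ft_force: [1.0, 1.1, -1.5]
width: 0.0302
```

```bash
python3 - <<'E'
from h import *
T=np.array([.508,-.2135,.19]); err(T,RK)
p,d=camera("scene")
cv2.imwrite("pics/sc7.png",cv2.resize(p[180:340,180:300],None,fx=5,fy=3.7,interpolation=cv2.INTER_CUBIC))
plan([(T,RK)],1,[3])
E
```

```text
err mm [ 1.6 -0.4 -8.4] rot deg [ 0.09 -0.27 -0.09] w 0.0302 F [ 1.   1.1 -1.5] t 16.85
3
[[0.03,-0.09,-0.03,0.0005,0.0002,0.0028,1],[0.03,-0.09,-0.03,0.0005,0.0002,0.0028,1],[0.03,-0.09,-0.03,0.0005,0.0002,0.0028,1]]
```

View pics/sc7.png

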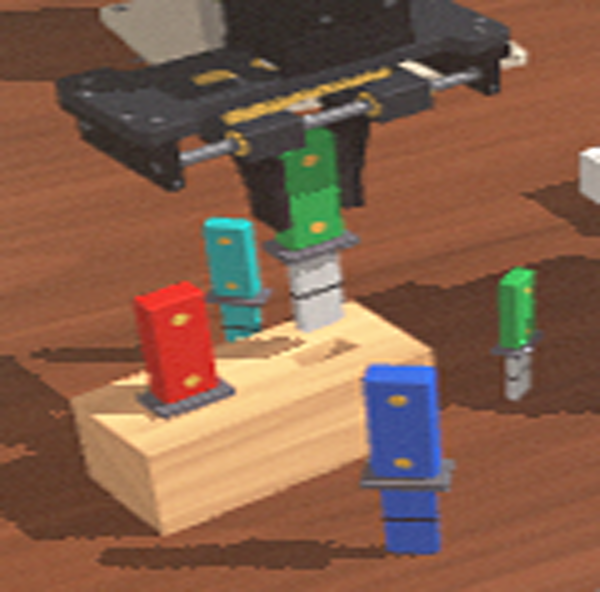

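{"op": "send_rows", "data": {
  "steps": [
    [0,-0.1,0,0.0006,0.0002,0.002,1],
    [0,-0.1,0,0.0006,0.0002,0.002,1],
    [0,0,0,0.0004,0,0.003,1],
    [0,0,0,0,0,0.004,1],
    [0,0,0,0,0,0.004,1],
    [0,0,0,0,0,0.004,1],
    [0,0,0,0,0,0.004,1],
    [0,0,0,0,0,0.003,1],
    [0,0,0,0,0,0,1],
    [0,0,0,0,0,0,1]
  ]
}}

```text
time: 17.9
ee_pos: [0.5086, -0.2133, 0.1704]
eef_rot: [0.996, 0.086, 0.001, 0.001]
ft_force: [0.2, -0.3, -1.7]
width: 0.0298
```

```bash
python3 - <<'E'
from h import *
T=np.array([.508,-.2135,.117]); err(T,RK)
E
```

```text
err mm [ -0.6  -0.2 -53.4] rot deg [ 0.11 -0.08 -0.08] w 0.0298 F [ 0.2 -0.3 -1.7] t 17.9
```

{"op": "send_rows", "data": {
  "steps": [
    [0,0,0,0,0,0.004,1],
    [0,0,0,0,0,0.006,1],
    [0,0,0,0,0,0.007,1],
    [0,0,0,0,0,0.007,1],
    [0,0,0,0,0,0.007,1],
    [0,0,0,0,0,0.006,1],
    [0,0,0,0,0,0.005,1],
    [0,0,0,0,0,0.003,1],
    [0,0,0,0,0,0,1],
    [0,0,0,0,0,0,1]
  ]
}}

```text
time: 18.9
ee_pos: [0.5085, -0.2133, 0.1209]
eef_rot: [0.996, 0.086, 0.001, 0.001]
ft_force: [0.2, 0.1, -1.2]
width: 0.0297
```

```bash
python3 - <<'E'
from h import *
T=np.array([.508,-.2135,.1155]); err(T,RK)
E
```

```text
err mm [-0.5 -0.2 -5.4] rot deg [ 0.09 -0.06 -0.08] w 0.0297 F [ 0.2  0.1 -1.2] t 18.9
```

{"op": "send_rows", "data": {
  "steps": [
    [0,0,0,0,0,0.002,1],
    [0,0,0,0,0,0.002,1],
    [0,0,0,0,0,0.001,1],
    [0,0,0,0,0,0,1],
    [0,0,0,0,0,0,1],
    [0,0,0,0,0,0,-0.38],
    [0,0,0,0,0,0,-0.38],
    [0,0,0,0,0,0,-0.38],
    [0,0,0,0,0,0,-0.38],
    [0,0,0,0,0,0,-0.38]
  ]
}}

```text
time: 19.9
ee_pos: [0.5096, -0.2137, 0.1172]
eef_rot: [0.996, 0.086, 0.002, 0.001]
ft_force: [-0.9, -0.0, 0.6]
width: 0.0574
```

```bash
python3 - <<'E'
from h import *
T=np.array([.508,-.2135,.1155]); err(T,RK)
E
```

```text
err mm [-1.6  0.2 -1.7] rot deg [ 0.19 -0.21 -0.09] w 0.0574 F [-0.9 -0.   0.6] t 19.9
```

{"op": "send_rows", "data": {
  "steps": [
    [0,0,0,0,0,0,-0.38],
    [0,0,0,0,0,0,-0.38],
    [0,0,0,0,0,-0.005,-0.38],
    [0,0,0,0,0,-0.01,-0.38],
    [0,0,0,0,0,-0.015,-0.38],
    [0,0,0,0,0,-0.025,-0.38],
    [0,0,0,0,0,-0.03,-0.38],
    [0,0,0,0,0,-0.03,-0.38],
    [0,0,0,0,0,-0.02,-0.38],
    [0,0,0,0,0,0,-0.38]
  ]
}}

```text
time: 20.9
ee_pos: [0.5088, -0.2131, 0.2628]
eef_rot: [0.996, 0.087, 0.003, 0.002]
ft_force: [0.6, 0.2, 0.3]
width: 0.0602
```

```bash
python3 - <<'E'
from h import *
s=read_state(); print(s["ee_pos"],s["ft_force"].round(1),s["width"])
p,d=camera("scene"); np.savez("sc8.npz",p=p,d=d)
cv2.imwrite("pics/sc8.png",cv2.resize(p[180:340,180:300],None,fx=5,fy=3.7,interpolation=cv2.INTER_CUBIC))
def green(p,d,cam):
    W=cloud(d,cam); hsv=cv2.cvtColor(p,cv2.COLOR_BGR2HSV); g=(hsv[...,0]>50)&(hsv[...,0]<75)&(hsv[...,1]>120)&(W[...,2]>.07)&(W[...,1]<-.18)&(W[...,1]>-.25)&(W[...,2]<.17)
    v,u=np.where(g); q=W[g]; print(len(q),u.mean(),v.mean(),v.min(),v.max(),np.median(q,0),np.percentile(q[:,2],98))
green(p,d,"scene"); a=load("scene0"); green(a[0],a[1],"scene")
E
```

```text
[ 0.5088249  -0.21308309  0.26276082] [0.6 0.2 0.3] 0.06019713814989487
316 243.2594936708861 258.6518987341772 244 274 [ 0.51545234 -0.21730933  0.12419124] 0.1570088182062286
309 242.59223300970874 258.85113268608416 244 274 [ 0.51488414 -0.21867896  0.12391071] 0.15661862943430988
```

View pics/sc8.png

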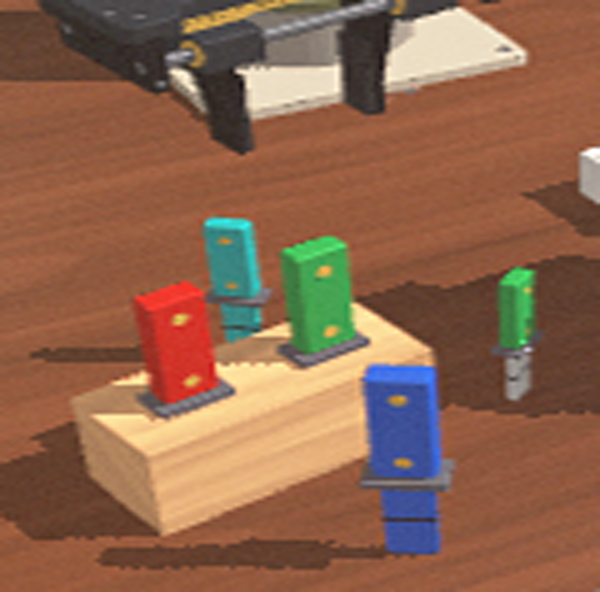

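The green gauge is home: guard on the rack, and its pixels match the start within 1 px. Next is the cover. I'll close the fingers, rise, and go behind the cover.

```bash
cat >> h.py <<'E'
CR=downpose(-86.25)
HX=.603-.5243  # hinge in console x
def cov(th,r,gap=0.0,corner=.0095):
    e=np.radians(210)-th; n=e-np.pi/2
    x=HX+r*np.cos(e)+(.003+gap)*np.cos(n)+corner; z=.149+r*np.sin(e)+(.003+gap)*np.sin(n)+.017
    return C+EX*x+np.array([0,0,z])
E
python3 - <<'E'
from h import *
print(cov(1.656,.165,.0),cov(0,.165))
B=cov(1.656,.165,.02); print(B)
U=B.copy(); U[2]=.42; U=U+EX*.02
M=np.array([.53,-.17,.42])
plan([(M,CR)],1,[7]); plan([(U,CR)],1,[9],cur=(M,CR))
E
```

```text
[0.54513127 0.11546535 0.31667009] [0.46822612 0.11042472 0.08609808]
[0.56320118 0.11664972 0.32515982]
7
[[0.03,-0.04,0.88,0.0042,-0.0054,-0.0227,1],[0.03,-0.04,0.88,0.0041,-0.0055,-0.0227,1],[0.03,-0.04,0.88,0.004,-0.0056,-0.0227,1],[0.03,-0.04,0.88,0.0039,-0.0057,-0.0227,1],[0.03,-0.04,0.88,0.0038,-0.0057,-0.0227,1],[0.03,-0.04,0.88,0.0037,-0.0058,-0.0227,1],[0.03,-0.04,0.88,0.0036,-0.0059,-0.0227,1]]
9
[[0.0,0.0,0.0,0.008,-0.0315,0.0,1],[0.0,0.0,0.0,0.008,-0.0315,0.0,1],[0.0,0.0,0.0,0.008,-0.0315,0.0,1],[0.0,0.0,0.0,0.008,-0.0315,0.0,1],[0.0,0.0,0.0,0.008,-0.0315,0.0,1],[0.0,0.0,0.0,0.008,-0.0315,0.0,1],[0.0,0.0,0.0,0.008,-0.0315,0.0,1],[0.0,0.0,0.0,0.008,-0.0315,0.0,1],[0.0,0.0,0.0,0.008,-0.0315,0.0,1]]
```

{"op": "send_rows", "data": {
  "steps": [
    [0,0,0,0,0,-0.023,-0.38],
    [0,0,0.9,0.004,-0.0055,-0.023,1],
    [0,0,0.9,0.004,-0.0055,-0.023,1],
    [0,0,0.9,0.004,-0.0055,-0.023,1],
    [0,0,0.9,0.004,-0.0057,-0.023,1],
    [0,0,0.9,0.004,-0.0057,-0.023,1],
    [0,0,0.9,0.004,-0.0058,-0.02,1],
    [0,0,0.8,0.004,-0.006,0,1],
    [0,0,0,0,0,0,1],
    [0,0,0,0,0,0,1]
  ]
}}

```text
time: 21.95
ee_pos: [0.5286, -0.1678, 0.4161]
eef_rot: [1.0, 0.03, -0.005, -0.001]
ft_force: [0.4, 0.4, -0.4]
width: 0.0023
```

```bash
python3 - <<'E'
from h import *
B=cov(1.656,.165,.02); U=B.copy(); U[2]=.42; U=U+EX*.02
err(U,CR)
plan([(U,CR)],1,[9])
E
```

```text
err mm [ 54.6 285.7   3.9] rot deg [-0.15  0.53 -0.28] w 0.0023 F [ 0.4  0.4 -0.4] t 21.95
9
[[-0.02,0.06,-0.03,0.008,-0.0313,-0.0004,1],[-0.02,0.06,-0.03,0.008,-0.0313,-0.0004,1],[-0.02,0.06,-0.03,0.008,-0.0313,-0.0004,1],[-0.02,0.06,-0.03,0.008,-0.0313,-0.0004,1],[-0.02,0.06,-0.03,0.008,-0.0313,-0.0004,1],[-0.02,0.06,-0.03,0.0081,-0.0313,-0.0004,1],[-0.02,0.06,-0.03,0.0081,-0.0313,-0.0004,1],[-0.02,0.06,-0.03,0.0081,-0.0313,-0.0004,1],[-0.02,0.06,-0.03,0.0081,-0.0313,-0.0004,1]]
```

{"op": "send_rows", "data": {
  "steps": [
    [0,0,0,0.008,-0.031,-0.0005,1],
    [0,0.1,0,0.008,-0.031,-0.0005,1],
    [0,0.1,0,0.008,-0.031,-0.0005,1],
    [0,0.1,0,0.008,-0.031,-0.0005,1],
    [0,0.1,0,0.008,-0.031,-0.0005,1],
    [0,0,0,0.008,-0.031,-0.0005,1],
    [0,0,0,0.008,-0.031,-0.0005,1],
    [0,0,0,0.008,-0.031,0,1],
    [0,0,0,0.006,-0.02,0,1],
    [0,0,0,0,0,0,1]
  ]
}}

```text
time: 22.95
ee_pos: [0.5811, 0.1069, 0.4056]
eef_rot: [1.0, 0.027, -0.011, -0.0]
ft_force: [0.0, -0.1, -0.1]
width: 0.0004
```

```bash
python3 - <<'E'
from h import *
B=cov(1.656,.165,.02); err(B,CR); print(read_state()["joint_positions"].round(2))
p,d=camera("scene"); cv2.imwrite("pics/sc9.png",p)
p,d=camera("top"); cv2.imwrite("pics/top9.png",p)
plan([(B+EX*.012,CR)],1,[6])
E
```

```text
err mm [-17.9   9.7 -80.5] rot deg [-0.06  1.26 -0.66] w 0.0004 F [ 0.  -0.1 -0.1] t 22.95
[ 0.05  0.27 -0.41  1.21  0.1   1.7  -1.85]
6
[[0.0,0.2,-0.15,-0.0006,-0.0023,0.0135,1],[0.0,0.2,-0.15,-0.0007,-0.0023,0.0135,1],[0.0,0.2,-0.15,-0.0007,-0.0023,0.0135,1],[0.0,0.2,-0.15,-0.0007,-0.0023,0.0135,1],[0.0,0.2,-0.15,-0.0008,-0.0023,0.0135,1],[0.0,0.2,-0.15,-0.0008,-0.0023,0.0135,1]]
```

View pics/sc9.png

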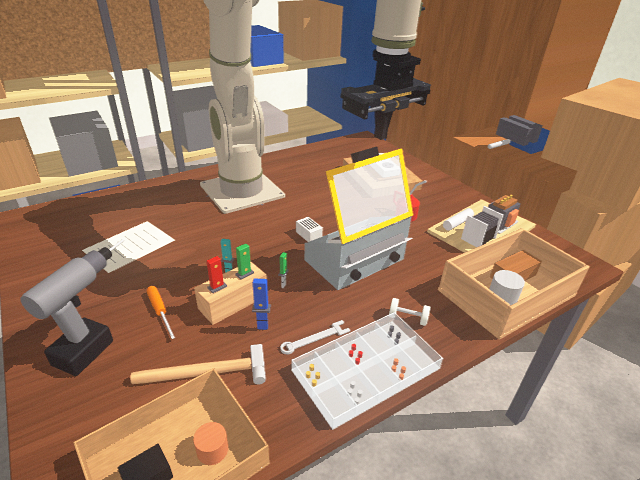

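View pics/top9.png

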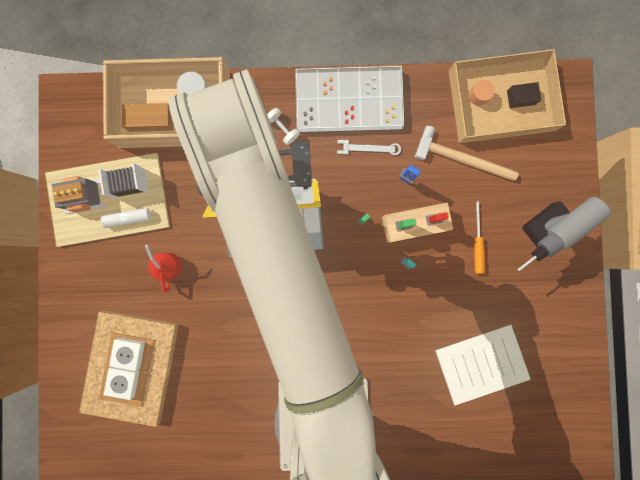

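{"op": "send_rows", "data": {
  "steps": [
    [0,0.2,-0.2,0,-0.0023,0.0135,1],
    [0,0.2,-0.2,0,-0.0023,0.0135,1],
    [0,0.2,-0.2,-0.001,-0.0023,0.0135,1],
    [0,0.2,0,-0.001,-0.0023,0.0135,1],
    [0,0.2,0,-0.001,0,0.0135,1],
    [0,0.2,0,0,0,0.012,1],
    [0,0,0,0,0,0,1],
    [0,0,0,0,0,0,1],
    [0,0,0,0,0,0,1],
    [0,0,0,0,0,0,1]
  ]
}}

```text
time: 24.05
ee_pos: [0.5773, 0.0973, 0.3235]
eef_rot: [1.0, 0.022, 0.001, 0.003]
ft_force: [0.0, -0.6, 0.2]
width: 0.0004
```

```bash
python3 - <<'E'
from h import *
s=read_state(); err(cov(1.656,.165,0),CR)
p,d=camera("scene"); cv2.imwrite("pics/sc10.png",cv2.resize(p[60:280,270:470],None,fx=3.5,fy=2.7))
cur=(np.array(s["ee_pos"]),R.from_quat(s["eef_rot"]))
wp=[(cov(t,.165,0),CR) for t in np.radians([95,85,75,65,55,45,35,25,15,5,0])]
plan(wp,1,[2]+[1]*10)
E
```

```text
err mm [-32.2  18.2  -6.8] rot deg [ 0.37 -0.05 -1.28] w 0.0004 F [ 0.  -0.6  0.2] t 24.05
12
[[0.19,-0.03,-0.64,-0.0156,-0.0098,0.0033,1],[0.19,-0.03,-0.64,-0.0154,-0.0099,0.0033,1],[-0.0,0.0,0.0,-0.0252,0.0,0.0139,1],[0.0,0.0,-0.0,-0.0224,-0.0,0.0181,1],[-0.0,0.0,0.0,-0.0189,0.0,0.0217,1],[0.0,0.0,-0.0,-0.0148,0.0,0.0246,1],[0.0,0.0,-0.0,-0.0103,-0.0,0.0268,1],[-0.0,-0.0,-0.0,-0.0055,0.0,0.0282,1],[-0.0,-0.0,-0.0,-0.0005,0.0,0.0288,1],[0.0,-0.0,0.0,0.0045,0.0,0.0284,1],[-0.0,-0.0,0.0,0.0093,-0.0,0.0272,1],[-0.0,-0.0,0.0,0.0064,0.0,0.0129,1]]
```

View pics/sc10.png

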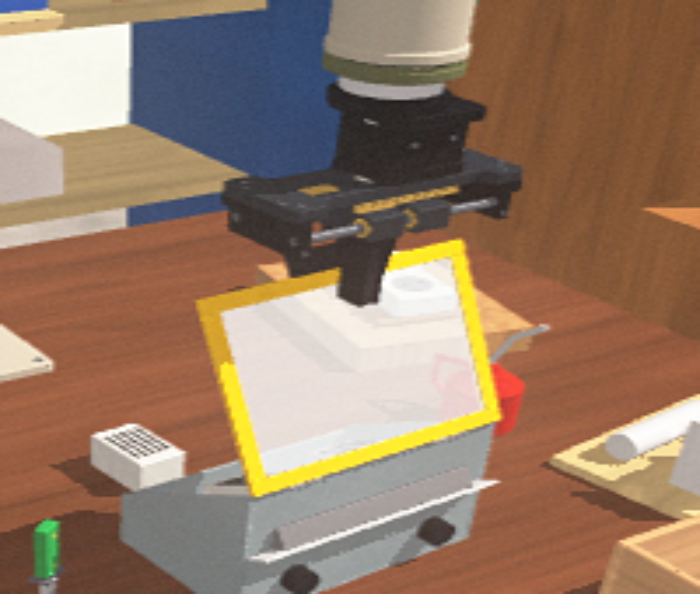

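The fingers are behind the cover's upper edge (zoomed (360,295)), so I'll start the swing.

{"op": "send_rows", "data": {
  "steps": [
    [0,0,-0.4,-0.008,-0.004,0.0015,1],
    [0,0,-0.4,-0.01,-0.004,0.002,1],
    [0,0,-0.4,-0.01,-0.004,0.002,1],
    [0,0,0,-0.012,-0.003,0.005,1],
    [0,0,0,-0.012,-0.001,0.0065,1],
    [0,0,0,-0.012,0,0.008,1],
    [0,0,0,-0.012,0,0.0095,1],
    [0,0,0,-0.011,0,0.011,1],
    [0,0,0,0,0,0,1],
    [0,0,0,0,0,0,1]
  ]
}}

```text
time: 25.1
ee_pos: [0.4825, 0.1109, 0.278]
eef_rot: [0.999, 0.036, 0.005, 0.004]
ft_force: [0.4, 0.3, -0.3]
width: 0.0002
```

```bash
cat >> h.py <<'E'
def covth():
    p,d=camera("scene"); W=cloud(d,"scene"); hsv=cv2.cvtColor(p,cv2.COLOR_BGR2HSV)
    y=(hsv[...,0]>22)&(hsv[...,0]<32)&(hsv[...,1]>170)&(W[...,2]>.03)&(W[...,0]>.38)&(W[...,0]<.65)&(abs(W[...,1]-.11)<.16)
    q=W[y]; x=(q-C)@EX-HX; z=q[:,2]-.149; r=np.hypot(x,z); k=r>.06
    e=np.degrees(np.arctan2(z[k],x[k])); print("cover theta deg ~",np.percentile(210-(e%360),[10,50,90]).round(1),k.sum()); return p
E
python3 - <<'E'
from h import *
s=read_state(); print(s["ee_pos"],s["ft_force"].round(1))
p=covth(); cv2.imwrite("pics/sc11.png",cv2.resize(p[60:280,270:470],None,fx=3.5,fy=2.7))
E
```

```text
[0.48252468 0.11085412 0.27802845] [ 0.4  0.3 -0.3]
cover theta deg ~ [69.8 71.  73.2] 440
```

View pics/sc11.png

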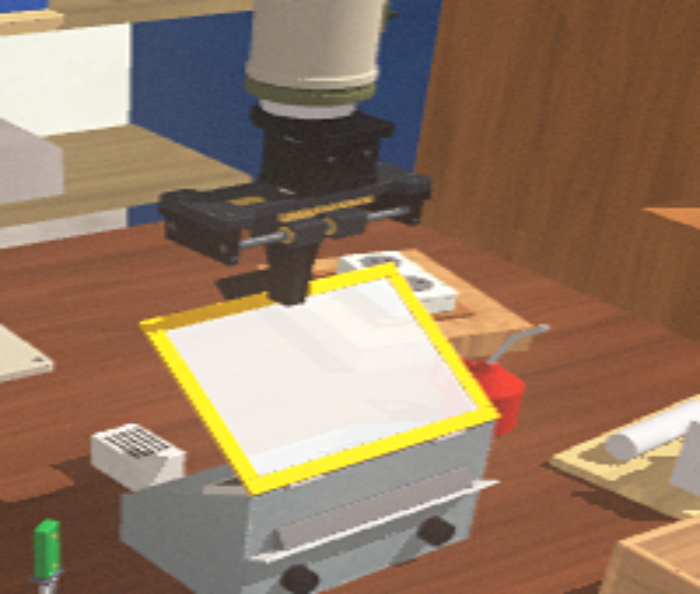

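The cover is swinging and now stands at about 71°. Continuing the arc.

```bash
python3 - <<'E'
from h import *
err(cov(np.radians(70),.165),CR); err(cov(np.radians(70),.172),CR)
plan([(cov(t,.163,0),CR) for t in np.radians([62,54,46,38,30,22,14,6,0])],1,[1]*9)
E
```

```text
err mm [ 5.5  0.8 -3.6] rot deg [ 0.47 -0.58  0.34] w 0.0009 F [-0.  -0.7  0.1] t 25.15
err mm [0.2 0.4 0.9] rot deg [ 0.47 -0.58  0.34] w 0.0009 F [-0.  -0.7  0.1] t 25.15
9
[[0.47,-0.58,0.34,-0.0068,-0.0006,0.023,1],[-0.0,0.0,0.0,-0.011,-0.0,0.0199,1],[0.0,0.0,-0.0,-0.0082,0.0,0.0212,1],[-0.0,0.0,0.0,-0.0051,0.0,0.0222,1],[-0.0,0.0,-0.0,-0.002,0.0,0.0227,1],[-0.0,-0.0,0.0,0.0012,-0.0,0.0227,1],[-0.0,-0.0,0.0,0.0043,0.0,0.0223,1],[-0.0,-0.0,-0.0,0.0074,0.0,0.0215,1],[-0.0,-0.0,-0.0,0.0075,-0.0,0.0153,1]]
```

{"op": "send_rows", "data": {
  "steps": [
    [0.2,-0.3,0.2,-0.003,0,0.011,1],
    [0.2,-0.3,0.2,-0.004,0,0.012,1],
    [0,0,0,-0.0055,0,0.01,1],
    [0,0,0,-0.0055,0,0.01,1],
    [0,0,0,-0.004,0,0.0105,1],
    [0,0,0,-0.004,0,0.0105,1],
    [0,0,0,-0.0025,0,0.011,1],
    [0,0,0,-0.0025,0,0.011,1],
    [0,0,0,0,0,0,1],
    [0,0,0,0,0,0,1]
  ]
}}

```text
time: 26.15
ee_pos: [0.4493, 0.1089, 0.184]
eef_rot: [0.999, 0.032, -0.001, 0.0]
ft_force: [0.9, -0.3, 0.4]
width: 0.0002
```

```bash
python3 - <<'E'
from h import *
covth()
for a in(40,35,30): err(cov(np.radians(a),.165),CR)
plan([(cov(t,.160,0),CR) for t in np.radians([25,20,15,10,5,0])],1,[1]*6)
E
```

```text
cover theta deg ~ [36.  37.  39.6] 286
err mm [ 1.4  0.4 13.6] rot deg [-0.    0.11 -0.08] w 0.0006 F [-0.1  0.2 -0.7] t 26.2
err mm [-0.8  0.2 -0.6] rot deg [-0.    0.11 -0.08] w 0.0006 F [-0.1  0.2 -0.7] t 26.2
err mm [ -1.7   0.2 -15. ] rot deg [-0.    0.11 -0.08] w 0.0006 F [-0.1  0.2 -0.7] t 26.2
6
[[-0.0,0.11,-0.08,0.0038,-0.0003,0.0289,1],[-0.0,-0.0,-0.0,0.0016,0.0,0.0139,1],[0.0,0.0,0.0,0.0028,0.0,0.0137,1],[0.0,0.0,0.0,0.0039,0.0,0.0134,1],[0.0,0.0,-0.0,0.0051,-0.0,0.013,1],[0.0,0.0,-0.0,0.0062,0.0,0.0125,1]]
```

{"op": "send_rows", "data": {
  "steps": [
    [0,0,0,0.001,0,0.011,1],
    [0,0,0,0.001,0,0.011,1],
    [0,0,0,0.0015,0,0.011,1],
    [0,0,0,0.0015,0,0.011,1],
    [0,0,0,0.002,0,0.011,1],
    [0,0,0,0.0025,0,0.01,1],
    [0,0,0,0.003,0,0.007,1],
    [0,0,0,0,0,0,1],
    [0,0,0,0,0,0,1],
    [0,0,0,0,0,0,1]
  ]
}}

```text
time: 27.2
ee_pos: [0.4636, 0.11, 0.1057]
eef_rot: [0.999, 0.032, -0.001, -0.0]
ft_force: [-0.2, 0.1, 1.4]
width: 0.0003
```

```bash
python3 - <<'E'
from h import *
covth(); print(read_state()["joint_positions"].round(2))
err(cov(0,.165),CR)
plan([(cov(t,.160,0),CR) for t in np.radians([0])],1,[3])
E
```

```text
cover theta deg ~ [4.6 5.6 8.4] 81
[ 0.09  0.17 -0.44  1.98  0.08  1.02 -1.9 ]
err mm [  4.6   0.4 -19.7] rot deg [-0.04  0.07 -0.09] w 0.0006 F [ 0.2 -0.3  0.4] t 27.25
3
[[-0.01,0.02,-0.03,0.003,-0.0,0.0057,1],[-0.01,0.02,-0.03,0.003,-0.0,0.0057,1],[-0.01,0.02,-0.03,0.003,-0.0,0.0057,1]]
```

{"op": "send_rows", "data": {
  "steps": [
    [0,0,0,0,0,0.003,1],
    [0,0,0,0,0,0.003,1],
    [0,0,0,0,0,0.003,1],
    [0,0,0,0,0,0.002,1],
    [0,0,0,0,0,0,1],
    [0,0,0,0,0,0,1],
    [0,0,0,0,0,0,1],
    [0,0,0,0,0,0,1],
    [0,0,0,0,0,0,1],
    [0,0,0,0,0,0,1]
  ]
}}

```text
time: 28.25
ee_pos: [0.4646, 0.1102, 0.1]
eef_rot: [0.999, 0.032, 0.001, 0.001]
ft_force: [-1.0, -0.2, 3.4]
width: 0.0004
```

```bash
python3 - <<'E'
from h import *
covth(); err(cov(0,.165),CR)
E
```

```text
cover theta deg ~ [2.5 3.4 6.1] 57
err mm [  3.7   0.2 -14. ] rot deg [ 0.1  -0.12 -0.11] w 0.0006 F [-0.8  0.1  3.9] t 28.3
```

{"op": "send_rows", "data": {
  "steps": [
    [0,0,0,0,0,0.003,1],
    [0,0,0,0,0,0.003,1],
    [0,0,0,0,0,0.003,1],
    [0,0,0,0,0,0.003,1],
    [0,0,0,0,0,0.002,1],
    [0,0,0,0,0,0.002,1],
    [0,0,0,0,0,0,1],
    [0,0,0,0,0,0,1],
    [0,0,0,0,0,0,1],
    [0,0,0,0,0,0,1]
  ]
}}

```text
time: 29.3
ee_pos: [0.4646, 0.1103, 0.1001]
eef_rot: [0.999, 0.031, 0.001, 0.005]
ft_force: [-1.6, 0.1, 2.4]
width: 0.0001
```

```bash
python3 - <<'E'
from h import *
p=covth(); err(cov(0,.165),CR); cv2.imwrite("pics/sc12.png",cv2.resize(p[60:280,270:470],None,fx=3.5,fy=2.7))
E
```

```text
cover theta deg ~ [2.6 3.5 6. ] 58
err mm [  3.7   0.1 -13.9] rot deg [ 0.53 -0.13 -0.15] w 0.0003 F [-1.2 -1.1  4. ] t 29.35
```

View pics/sc12.png

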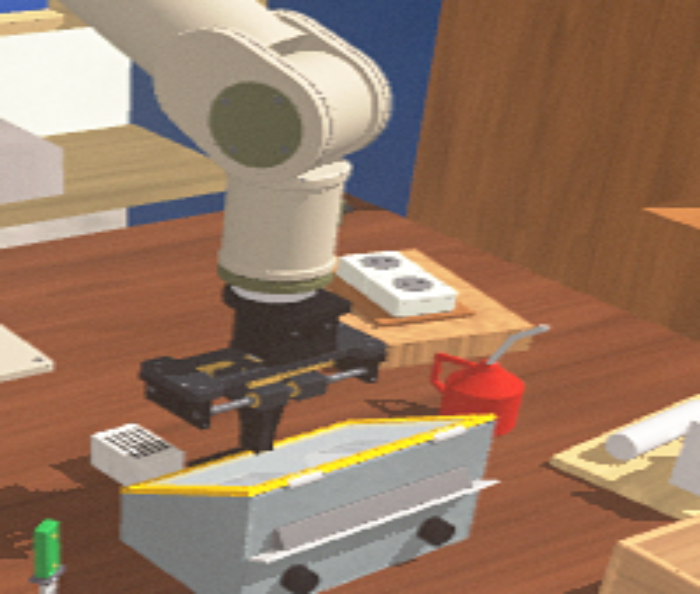

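{"op": "send_rows", "data": {
  "steps": [
    [0,0,0,-0.004,0,-0.002,1],
    [0,0,0,-0.004,0,0,1],
    [0,0,0,0,0,0.003,1],
    [0,0,0,0,0,0.003,1],
    [0,0,0,0,0,0.004,1],
    [0,0,0,0,0,0.004,1],
    [0,0,0,0,0,0.004,1],
    [0,0,0,0,0,0.004,1],
    [0,0,0,0,0,0.004,1],
    [0,0,0,0,0,0.004,1]
  ]
}}

```text
time: 30.35
ee_pos: [0.4568, 0.1101, 0.0933]
eef_rot: [0.999, 0.031, 0.002, 0.01]
ft_force: [-27.9, -6.6, 61.2]
width: 0.0005
```

```bash
python3 - <<'E'
from h import *
p=covth(); err(cov(0,.165),CR)
E
```

```text
cover theta deg ~ [2.3 3.1 5.5] 59
err mm [11.4  0.3 -7.2] rot deg [ 1.14 -0.16 -0.24] w 0.0008 F [-28.3  -6.6  62.2] t 30.4
```

That is a hard stop: 61 N with no further motion. I'll back off straight up.

{"op": "send_rows", "data": {
  "steps": [
    [0,0,0,0,0,-0.004,1],
    [0,0,0,0,0,-0.006,1],
    [0,0,0,0,0,-0.015,1],
    [0,0,0,0,0,-0.03,1],
    [0,0,0,0,0,-0.04,1],
    [0,0,0,0,0,-0.04,1],
    [0,0,0,0,0,-0.04,1],
    [0,0,0,0,0,-0.03,1],
    [0,0,0,0,0,0,1],
    [0,0,0,0,0,0,1]
  ]
}}

```text
time: 31.4
ee_pos: [0.4552, 0.1139, 0.3045]
eef_rot: [0.999, 0.031, 0.0, 0.01]
ft_force: [-0.9, 0.4, -0.3]
width: 0.0005
```

```bash
python3 - <<'E'
from h import *
s=read_state(); print(s["ee_pos"],s["ft_force"].round(1),s["joint_positions"].round(2))
covth()
p,d=camera("top"); cv2.imwrite("pics/top13.png",p)
P,Dd=camera("scene"); cv2.imwrite("pics/sc13.png",P)
for pp,dd,cam in((p,d,"top"),(P,Dd,"scene")):
    W=cloud(dd,cam); hsv=cv2.cvtColor(pp,cv2.COLOR_BGR2HSV)
    y=(hsv[...,0]>22)&(hsv[...,0]<32)&(hsv[...,1]>170)&(W[...,2]>.03)&(W[...,0]>.38)&(W[...,0]<.65)&(abs(W[...,1]-.11)<.16)
    q=W[y]; x=(q-C)@EX; z=q[:,2]; print(cam,len(q)); 
    if len(q)>20:
        A=np.polyfit(x,z,1); r=z-np.polyval(A,x); k=abs(r)<.006; A=np.polyfit(x[k],z[k],1); print("slope deg",np.degrees(np.arctan(A[0])),"z at front",np.polyval(A,-.0775),"back",np.polyval(A,.0775),k.sum())
E
```

```text
[0.4551629  0.11394889 0.30450219] [-0.9  0.4 -0.3] [ 0.1  -0.02 -0.44  1.73  0.01  1.44 -1.86]
cover theta deg ~ [2.5 2.8 5.1] 89
top 885
slope deg 30.01062504969178 z at front 0.06685108986833112 back 0.1563787103975684 863
scene 290
slope deg 29.316264636537767 z at front 0.06841949944703535 back 0.15545930838825994 290
```

View pics/sc13.png

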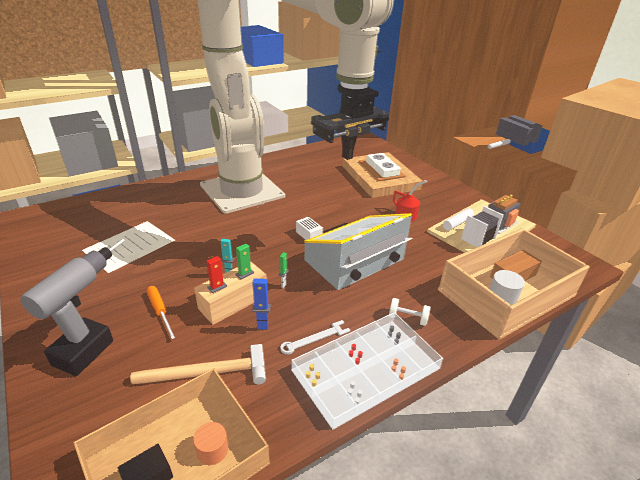

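View pics/top13.png

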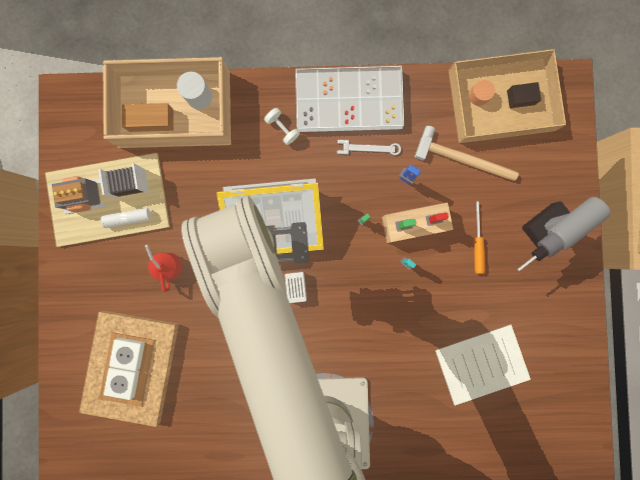

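The cover's slope is 30.0° in the top view and 29.3° in the scene view, so it is shut. The green gauge is home, the red gauge, hood, screwdriver and oil can sit where they were, and the gripper is clear in the air. Handing in.

```bash
python3 - <<'E'
from h import *
P,D=load("scene0"); Q=cv2.imread("pics/sc13.png")
for nm,(a,b,c,d) in {"red":(255,295,205,225),"hood":(215,242,294,326),"driver":(283,342,145,178),"green":(240,280,235,252)}.items():
    t=P[a:b,c:d]; r=cv2.matchTemplate(Q[a-10:b+10,c-10:d+10],t,cv2.TM_CCOEFF_NORMED); _,m,_,l=cv2.minMaxLoc(r); print(nm,round(m,3),(l[0]-10,l[1]-10))
print(close_job())
E
```

```text
red 0.976 (0, 0)
hood 0.871 (0, 0)
driver 0.995 (0, 0)
green 0.913 (1, 0)
the job is handed in; nothing more can be done
None
```

The job is handed in at about 31.5 s of the 64 s allowed, with every step done. The hand-in reports no verdict, so what follows rests on my own checks.

- **Contact gap:** I drew the green gauge from the rack's left slot and slid it into the open middle pole. It was held just over 1 s with the tip 32.3 mm below the mouth by my gap estimate, under 1 mm off centre and within 0.1° of square. There was no contact force. The black line appeared within 0.2 px of where it should be; 1 px is about 6 mm there, so that is only a coarse check.
- **Gauge back in the rack:** It stands fully home in the same slot, with the guard on the rack top. Its image matches the start to within 1 px.
- **Cover:** I swung it shut from behind with closed fingers. Its slope measures 30.0° from the top camera and 29.3° from the scene camera, against the console's 30°. A rougher estimate read about 2.8°, which is under the 0.06 rad limit; I put it down to measuring the cover's outer face.
- **Objects to leave alone:** The red gauge, hood and screwdriver show no shift in the images. I checked the oil can only by eye, and it looked unmoved. The gripper finished clear, at 0.30 m height.

**Force on the cover:** while testing that it was shut, my last push with the closed fingertips reached about 62 N at the wrist. That is under the 120 N wrist limit. It is over the 40 N allowed for the arm or gripper body. Only the fingertips should have been touching, but I can't tell how that push is counted.

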